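# Take the hanging meter off its keyhole studs for checking

### The job

The meter with the round dial hangs on the upright panel by two keyhole slots. Without forcing it, slide it up to the wide end of its slots, draw it off the studs, and stand it upright in the bay of the checking fixture, square, with its back close up to the fence and its dial facing out of the open side. Set it down gently, let go, and leave the terminal unit hanging and everything else where it is.

Things in the scene. Friction and masses are not known exactly. Their poses are not given: they have to be found in the camera images.
- panel: Fixed upright grey panel, 300 mm wide, 200 mm high, 12 mm thick, its foot behind it. Origin: in the plane of the front face, middle of its width, on the bench. The front looks along its -x; y runs along the panel, z up. It has two hanging places, at y = +70 and y = -70 mm, each with two steel studs.
- studs_a (a point): On the panel's face between the two studs of the place at panel y = +70 mm, 183 mm above the bench. The studs stand 28 mm apart (14 mm either side): shank 5 mm in diameter, then, 4.5 mm out from the face, a head 12 mm in diameter and 3 mm thick. Axes as the panel's.
- studs_b (a point): The same for the other place, at panel y = -70 mm.
- meter: Grey plastic meter, 54 mm wide (y), 46 mm deep (x), 96 mm tall, 0.22 to 0.45 kg; front looks along -x. Origin: centre of its underside. Hangs at either place, back (x = +23 mm) on the panel's face, yaw as the panel's, underside 109 mm and top 205 mm above the bench, 5 mm above the panel's top edge. Can be pinched across its 54 mm width from above.
- meter_slots (a point): On the meter's back, between the places of the two studs when it hangs, 22 mm below its top. The two upright keyholes, 28 mm apart, in the 3 mm back sheet (10 mm hollow inside): narrow end 8 mm wide at the top, wide end 18 x 18 mm, centred 17 mm below. The heads pass when the meter is 14 to 20 mm higher than it hangs; it is then drawn level along the panel's -x, 8 mm or more, to be clear.
- meter_dial (a point): Centre of the round white dial (48 mm across) on the meter's front, 25 mm ahead (-x) of the meter's middle and 62 mm above its underside. Under it is a small black knob, 16 mm across, standing out 8 mm.
- terminal: The other hanging unit: grey case of the same width, depth and slots but only 70 mm tall, with two binding posts on its front and no dial. Hangs at the panel's other place, its top also 205 mm above the bench, and stays there. Origin: centre of its underside; front looks along -x.
- fixture: Fixed checking fixture: aluminium base plate 110 x 110 x 12 mm, dark steel fence and rails. Origin: centre of its underside, on the bench; z up. Rear fence along y, inner face at x = +38 mm, 90 mm long, rising 45 mm above the plate. Two side rails 12 mm above the plate, inner faces at y = +35 and -35 mm, from x = -40 to +38 mm. The bay between them is open towards -x.
- bay (a point): On the bay's floor (upper side of the base plate, 12 mm above the bench), 15 mm from the fixture's middle towards the fence: where the meter's origin comes to when its back touches the fence, with the same yaw as the fixture. Axes as the fixture's.
- cone: Turned aluminium cone standing on the bench, 48 mm in diameter, 96 mm tall. Bystander. Origin: centre of its underside.
- driver: Screwdriver 170 mm long lying on the bench. Bystander. Origin: middle of its underside, lying along x.
- jar: Small closed white jar, 48 mm in diameter, 60 mm tall. Bystander. Origin: centre of its underside.
Not all that is in view belongs to the job. Leave any yellow look-alike of the meter alone.

How it is judged (in metres and radians):
On the way, in this order (a step that is already met when the one before it is completed fails the run):
1. the meter is slid up at least 13 mm on its studs, its back still within 7 mm of the panel (z of meter in the frame of panel between 0.122 and 0.133 m and x of meter in the frame of panel above -0.03 m), for 0.04 s.
2. the meter is off its studs, its back over 15 mm clear of the panel (x of meter in the frame of panel below -0.038 m), for 0.1 s.
At the end, for the whole second after the job is handed in: The meter stands upright (within 0.1 rad) at rest on the floor of the fixture's bay, between the rails, square with the fixture within 0.2 rad, its back within 11 mm of the fence and its dial facing the open side; the terminal unit still hangs on its studs (x of meter in the frame of fixture between 0.004 and 0.018 m and y of meter in the frame of fixture between -0.011 and 0.011 m and z of meter in the frame of fixture between 0.008 and 0.016 m and angle between meter's own z axis and vertical below 0.1 rad and angle between the x axis of meter and the x axis of fixture, either way round below 0.2 rad and x of meter_dial in the frame of fixture below 0 m and linear speed of meter below 0.02 m/s and angular speed of meter below 0.2 rad/s and x of terminal in the frame of panel above -0.033 m and z of terminal in the frame of panel between 0.129 and 0.143 m); the robot touches nothing.
It fails at once if the meter is forced against the panel (over 80 N) (contact force between meter and panel above 80 N).
It fails at once if the meter is rammed into the fixture (over 100 N) (contact force between meter and fixture above 100 N).
It fails at once if the meter is dropped: falls faster than 0.35 m/s with no finger on it (contact force between meter and the fingers below 0.05 N and linear speed of meter above 0.35 m/s).
It fails at once if the terminal unit comes off or is shifted by over 8 mm (distance of terminal from where it was at the start of the episode above 0.008 m).
It fails at once if a bystander (cone, screwdriver, jar) is moved by over 15 mm (distance of any of cone, driver, jar from where it was at the start of the episode above 0.015 m).
It also fails if it takes over 38 s, if anything falls off the work surface, if the arm or the gripper's body presses on something with over 40 N, if the wrist force passes 120 N, or if a joint passes its speed limit or range.

### The arm

A 6-joint arm with a two-finger parallel gripper is mounted at the origin on the work surface. World frame = base frame: x ahead of the robot, y to its left, z up, the work surface at z = 0. Lengths are in mm, angles in rad, forces in N, time in s.
With the tool pointing down it reaches from about 350 to 875 mm from the base axis. Payload 4.2 kg.
Tool frame: the origin (TCP) lies at the very end of the fingers, on their centre line; the grasp point (between the pads) lies 19 mm behind it (arm.grasp_offset is the distance from the TCP to the grasp point, in mm); z points along the fingers, y is the direction in which the jaws open and shut (so a half turn about z gives the same grasp; the last joint's range is limited). The gripper opens to 85 mm and grips with 20 to 120 N. Pads are 22 mm wide; open, the fingers measure 114 mm over their backs; the gripper's body (76 mm by 85 mm) begins 54 mm behind the grasp point. The pads swing forward as they close: fully open they stand 13 mm farther back than shut.
Start: joints at [1.518, 0.385, 0.008, 0, -1.194, -0.259], TCP at [191.7, 594.853, 231.312] pointing down, gripper open.
Joint ranges: [-3.14, 3.14], [-1.21, 2.06], [-1.07, 1.41], [-3.16, 2.05], [-2.99, -0.16], [-3.1, 3.1]. Speed limits (rad/s): [2.79, 2.79, 3.14, 3.14, 3.14, 3.14].

### API

Orientations are given as a unit quaternion [x, y, z, w].
In Python, from bench import arm gives the robot as it stands.
- The arm moves only by the tool arm_command, never from a script. Its argument "commands" is one flat list of numbers, 4 for each row, row after row: the shift along the tool's x, y, z in m, then the turn about the tool's z in degrees. In form: [tx, ty, tz, roll, tx, ty, tz, roll, ...]. A call has exactly 5 rows; each row shifts and turns the pose as measured when the row begins, along the tool's axes as they then stand; what a row does not reach is not made up. A row lasts 1/10 s, in which the tool goes at most 50 mm and 8.59 degrees, less where a joint would pass 70% of its speed; a pose out of reach is approached as far as the arm can. A call with a gripper value outside its range is refused whole. "jaw" is the opening, from 0 (shut) to 1 (fully open), set as the call begins (left out, the last holds). The fingers move at their own pace and stop on an object; the grip force is fixed at half the most. Time passes only in rows, so rows that do not move let the fingers close, or fill a call up. It gives the time, the measured TCP pose, the force and the opening at its end, in the units of the state.
- arm.read_state(): the state, without advancing time (a new reading comes with each control period).
- arm.get_image(name): name is "side" or "top" or "wrist"; returns the picture (384x512x3 uint8, red, green, blue); there is no depth.
- arm.camera_info(name): a dict with "camera_matrix" (3x3 intrinsics, pixels), "k1" (the pictures are not rectified: a ray, as slopes to the right and down, at radius r is drawn at 1 + k1 r^2 times it, then the intrinsics apply), "world_from_camera" (4x4, takes a point from camera to world coordinates). Camera axes: x right, y down, z forward; pixel columns grow to the right and rows downward; lengths in mm; the calibration is good to about 2 mm. A picture is of the moment at which its call begins: read the wrist's pose just before it. camera_info takes no time and is no camera call; for the wrist camera it gives the pose at the moment of the call.
- arm.job_done(): hands the job in, once; it reports no verdict.
Trained networks look in the newest picture that a camera, given by its name, has taken for a name from the list of things; names that differ only in an ending like _2 or _b are one class to them, and where a whole thing is asked for, a point or a joint stands for the part that bears it (a point fixed in the world has none). Each returns a list of dicts, best first, with "confidence" (0 to 1); they miss things now and then, are a little off and sometimes report something else, mostly with a low value. They report only what shows in the picture. A call takes as long as a camera call. They do not tell look-alikes from the thing itself.
- arm.regions_of(camera, target): "mask" (384x512 bool, what is visible of it).
- arm.place_of(camera, target): "centre" ([x, y, z] in mm, in the coordinates of the camera as it stood for that picture, good to about 4 mm: a listed point, or the origin of a listed thing).
The state is a dict: "clock": time; "joints": joint angles; "joint_vel": joint speeds; "joint_efforts": joint torques, N m; "position": TCP position; "ee_rot": TCP orientation; "contact_force": force on the tool from outside, world axes, zero at the start; "wrist_torque": the same for the moment, N m; "gripper_width": finger opening in mm.
Only numpy, scipy, OpenCV 4.12 (cv2) and the standard library are available. Lean on these libraries where they do the work, as an engineer would, in place of code of your own. Each camera call takes 0.05 s, during which the arm holds its last target.

## Working session

There is one attempt and no reset: what is moved stays moved. The work goes in short steps, Python scripts to look and compute and a tool call to move; the robot and the scene stay as the last step left them, time stands still between calls to the robot, and variables do not carry over. Pictures are saved under pics/ and viewed, and the job is handed in when it is done.

Besides the shell and the picture viewer there is one more tool, called after "Request:" as name(argument=value, ...), one argument or row to a line, values as JSON. arm_command: Moves the arm, as the interface text tells. Its arguments: {"type":"object","properties":{"commands":{"type":"array"},"jaw":{"type":"number"}},"required":["commands"]}

```bash
mkdir -p pics; ls; python3 - <<'E'
from bench import arm
import cv2
s=arm.read_state();print({k:s[k] for k in s if k in('clock','position','ee_rot','gripper_width','contact_force')})
for n in('side','top','wrist'):
    im=arm.get_image(n);cv2.imwrite(f'pics/{n}0.png',im[...,::-1]);i=arm.camera_info(n);print(n,i)
E
```

```text
pics
{'clock': 0.0, 'position': array([191.54556567, 594.29027392, 230.20037575]), 'ee_rot': array([ 9.87855010e-01, -1.55374540e-01, -1.20572704e-04,  1.10294061e-03]), 'contact_force': array([-0.20183851, -0.33622633,  0.50834602]), 'gripper_width': 85.27663824223279}
side {'camera_matrix': array([[358.33878508,   0.        , 256.45492136],
       [  0.        , 358.33878508, 194.77325038],
       [  0.        ,   0.        ,   1.        ]]), 'k1': 0.037236023509693315, 'world_from_camera': array([[-7.90587133e-01, -4.42245962e-01,  4.23545150e-01,
         1.05111317e+02],
       [-6.12348497e-01,  5.69680700e-01, -5.48172618e-01,
         5.52408805e+02],
       [ 1.14162943e-03, -6.92735454e-01, -7.21190881e-01,
         8.73865642e+02],
       [ 0.00000000e+00,  0.00000000e+00,  0.00000000e+00,
         1.00000000e+00]])}
top {'camera_matrix': array([[407.29928524,   0.        , 251.40243337],
       [  0.        , 407.29928524, 194.23555753],
       [  0.        ,   0.        ,   1.        ]]), 'k1': -0.11538656821269398, 'world_from_camera': array([[ 2.36524802e-02, -9.819154
[... 178 characters left out ...]
-9.82192693e-01,
         1.05128806e+03],
       [ 0.00000000e+00,  0.00000000e+00,  0.00000000e+00,
         1.00000000e+00]])}
wrist {'camera_matrix': array([[329.93466474,   0.        , 257.47756175],
       [  0.        , 329.93466474, 192.40945954],
       [  0.        ,   0.        ,   1.        ]]), 'k1': -0.056874546242140105, 'world_from_camera': array([[-3.07074810e-01, -9.17841637e-01, -2.51538845e-01,
         2.54782155e+02],
       [-9.51685310e-01,  2.96255563e-01,  8.07942584e-02,
         5.74043405e+02],
       [ 3.63447739e-04,  2.64195705e-01, -9.64469024e-01,
         3.73175754e+02],
       [ 0.00000000e+00,  0.00000000e+00,  0.00000000e+00,
         1.00000000e+00]])}
```

View pics/side0.png

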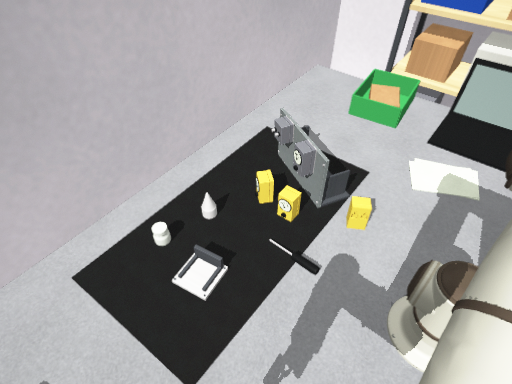

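View pics/top0.png

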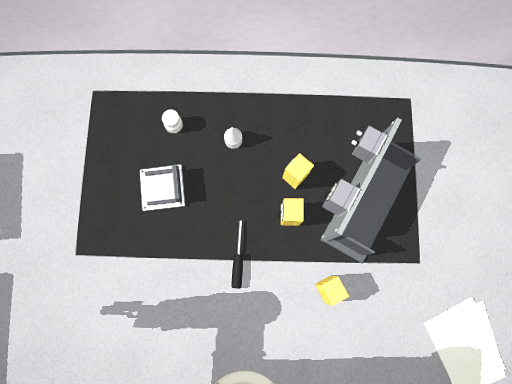

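View pics/wrist0.png

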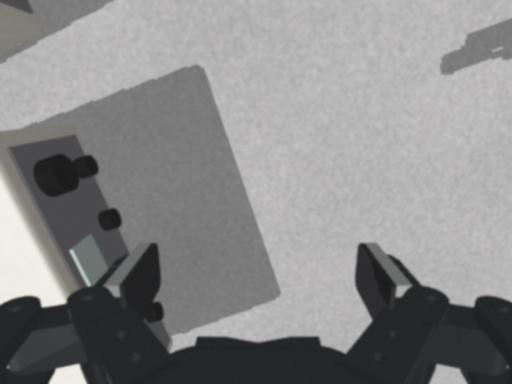

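```bash
cat > h.py <<'E'
import numpy as np,cv2
from bench import arm
def ray(ci,uv):
    K=ci['camera_matrix'];k=ci['k1']
    d=np.array([k,0,0,0,0.])
    p=cv2.undistortPointsIter(np.array([[uv]],float),K,d,None,None,(3,100,1e-12))[0,0]
    T=ci['world_from_camera'];r=T[:3,:3]@np.array([p[0],p[1],1]);return T[:3,3],r/np.linalg.norm(r)
def proj(ci,P):
    T=ci['world_from_camera'];R=T[:3,:3].T
    q,_=cv2.projectPoints(np.atleast_2d(np.array(P,float)),cv2.Rodrigues(R)[0],-R@T[:3,3],ci['camera_matrix'],np.array([ci['k1'],0,0,0,0.]))
    return q[:,0]
def atz(ci,uv,z):
    o,r=ray(ci,uv);return o+r*(z-o[2])/r[2]
def tri(obs):
    A=np.zeros((3,3));b=np.zeros(3);L=[]
    for ci,uv in obs:
        o,r=ray(ci,uv);M=np.eye(3)-np.outer(r,r);A+=M;b+=M@o;L.append((o,r))
    X=np.linalg.solve(A,b);return X,[np.linalg.norm(np.cross(X-o,r)) for o,r in L]
def towor(ci,c):
    T=ci['world_from_camera'];return T[:3,:3]@np.array(c)+T[:3,3]
E
python3 - <<'E'
from h import *
for n in('top','side'):
    im=arm.get_image(n);ci=arm.camera_info(n)
    for t in('panel','meter','terminal','studs_a','meter_dial','fixture','bay','cone','jar','driver'):
        for r in arm.place_of(n,t)[:3]:
            if r['confidence']>.25: print(n,t,round(r['confidence'],2),towor(ci,r['centre']).round(),proj(ci,towor(ci,r['centre'])).round())
    im=im[...,::-1]
    x0,y0,x1,y1=(270,100,430,270) if n=='top' else (235,95,375,235)
    cv2.imwrite(f'pics/{n}_panel.png',cv2.resize(im[y0:y1,x0:x1],None,fx=4 if n=='side' else 3.5,fy=4 if n=='side' else 3.5,interpolation=cv2.INTER_CUBIC))
    x0,y0,x1,y1=(130,155,200,220) if n=='top' else (160,235,240,305)
    cv2.imwrite(f'pics/{n}_fix.png',cv2.resize(im[y0:y1,x0:x1],None,fx=8,fy=8,interpolation=cv2.INTER_CUBIC))
print(arm.read_state()['clock'])
E
```

```text
top panel 0.67 [ 563. -260.   -1.] [[347. 190.]]
top meter 0.85 [ 489. -103.    0.] [[288. 216.]]
top meter 0.65 [ 303. -201.   -5.] [[326. 289.]]
top meter 0.61 [ 509. -206.  107.] [[336. 202.]]
top terminal 0.89 [ 636. -272.  135.] [[365. 148.]]
top studs_a 0.95 [ 623. -286.  182.] [[377. 148.]]
top studs_a 0.55 [ 499. -224.  183.] [[352. 201.]]
top studs_a 0.51 [559. 229.   1.] [[163. 186.]]
top meter_dial 0.85 [ 522. -177.  171.] [[329. 191.]]
top meter_dial 0.77 [ 614. -101.   62.] [[290. 163.]]
top meter_dial 0.74 [ 320. -226.   57.] [[341. 283.]]
top fixture 0.55 [557. 229.   3.] [[163. 187.]]
top bay 0.67 [559. 215.  10.] [[168. 186.]]
top cone 0.73 [693.  47.   1.] [[233. 140.]]
top jar 0.56 [729. 212.   1.] [[174. 126.]]
top driver 0.87 [388.  26.   1.] [[238. 254.]]
side panel 0.82 [ 556. -261.   -2.] [[296. 179.]]
side meter 0.77 [ 299. -205.    2.] [[355. 222.]]
side meter 0.7 [ 486. -107.    1.] [[288. 214.]]
side meter 0.69 [ 592. -121.    1.] [[264. 196.]]
side studs_a 0.9 [ 496. -227.  183.] [[311. 149.]]
side studs_a 0.86 [ 617. -295.  182.] [[291. 125.]]
side meter_dial 0.85 [ 313. -228.   60.] [[358. 204.]]
side meter_dial 0.82 [ 606. -105.   63.] [[258. 184.]]
side meter_dial 0.75 [489. -82.  65.] [[284. 204.]]
side fixture 0.56 [554. 227.  -4.] [[200. 275.]]
side fixture 0.4 [727. 206.  -0.] [[163. 239.]]
side bay 0.96 [553. 214.  12.] [[203. 269.]]
side bay 0.68 [728. 208.  -3.] [[163. 240.]]
side cone 0.66 [684.  41.  -2.] [[211. 213.]]
side jar 0.7 [729. 208.   1.] [[162. 239.]]
side driver 0.67 [385.  19.   0.] [[292. 256.]]
1.25
```

View pics/top_panel.png

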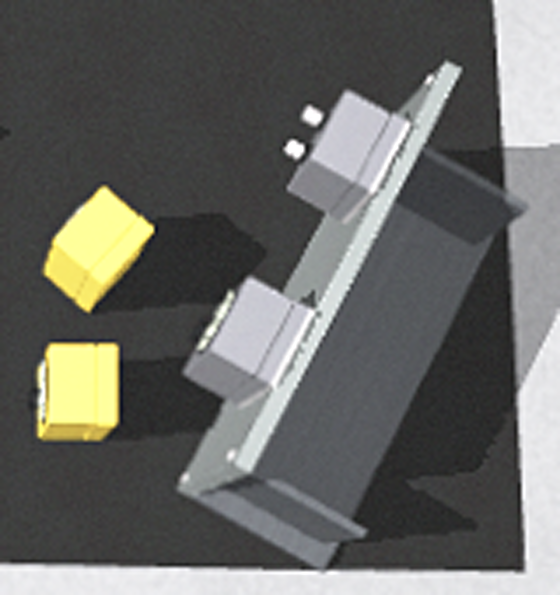

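View pics/side_panel.png

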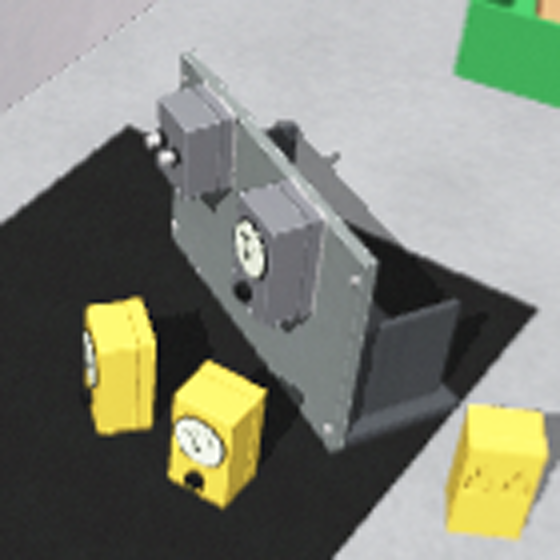

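View pics/top_fix.png

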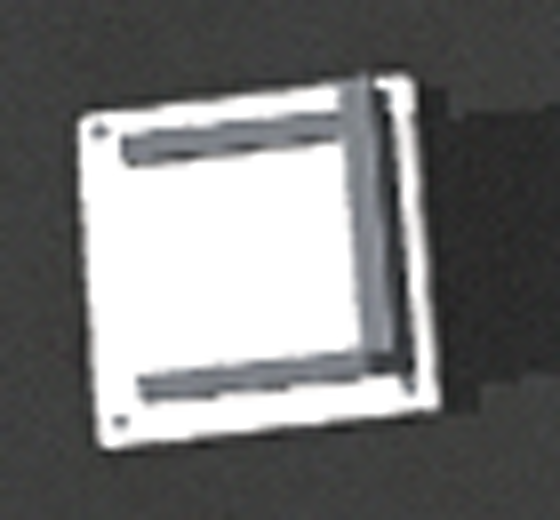

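View pics/side_fix.png

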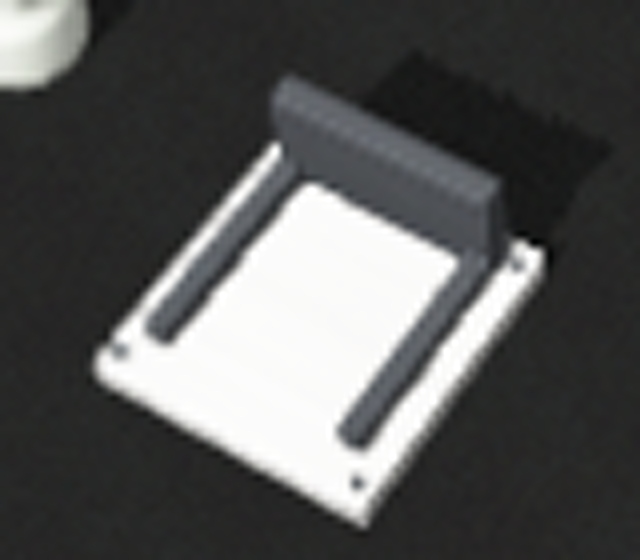

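```bash
cat >> h.py <<'E'
from scipy.spatial.transform import Rotation as Ro
def plan(p,yaw,step=48,rstep=8,nmax=40):
    s=arm.read_state();R=Ro.from_quat(s['ee_rot']).as_matrix();c=np.array(s['position'])
    y0=np.degrees(np.arctan2(R[1,0],R[0,0]));dy=(yaw-y0+180)%360-180
    d=np.array(p)-c;n=max(1,int(np.ceil(max(np.linalg.norm(d)/step,abs(dy)/rstep))))
    print('t',round(s['clock'],2),'pos',c.round(1),'yaw',round(y0,2),'tilt',R[:,2].round(4),'F',np.array(s['contact_force']).round(1),'w',round(s['gripper_width'],1),'rows',n)
    for i in range(n):
        th=np.radians(y0+dy*i/n);w=d/n
        tx=np.array([np.cos(th),np.sin(th),0]);ty=np.array([np.sin(th),-np.cos(th),0])
        print(','.join(f'{v:.4f}' for v in (tx@w/1e3,ty@w/1e3,-w[2]/1e3))+f',{-dy/n:.2f}',end=',\n' if i%5<4 else '\n\n')
E
python3 - <<'E'
from h import *
plan([550,185,250],-87)
E
```

```text
t 1.25 pos [191.7 594.9 231.3] yaw -17.87 tilt [ 0. -0. -1.] F [ 0.  -0.4  0.1] w 85.8 rows 12
0.0389,0.0233,-0.0016,5.76,
0.0410,0.0193,-0.0016,5.76,
0.0428,0.0151,-0.0016,5.76,
0.0441,0.0107,-0.0016,5.76,
0.0449,0.0063,-0.0016,5.76

0.0453,0.0017,-0.0016,5.76,
0.0453,-0.0028,-0.0016,5.76,
0.0448,-0.0074,-0.0016,5.76,
0.0438,-0.0118,-0.0016,5.76,
0.0424,-0.0162,-0.0016,5.76

0.0406,-0.0203,-0.0016,5.76,
0.0383,-0.0243,-0.0016,5.76,
```

Request:
arm_command(
  commands=[0.039,0.023,-0.002,5.8,0.041,0.019,-0.002,5.8,0.043,0.015,-0.002,5.8,0.044,0.011,-0.002,5.8,0.045,0.006,-0.002,5.8],
  jaw=1,
)

```text
clock: 1.75
position: [341.6, 422.7, 240.2]
ee_rot: [0.916, -0.402, 0.0, -0.0]
contact_force: [0.9, 1.5, 0.5]
gripper_width: 86.0
```

```bash
python3 -c "
from h import *
plan([550,185,250],-87)"
```

```text
t 1.75 pos [341.6 422.7 240.2] yaw -47.41 tilt [ 6.e-04  3.e-04 -1.e+00] F [0.9 1.5 0.5] w 86.0 rows 7
0.0451,0.0011,-0.0014,5.66,
0.0450,-0.0034,-0.0014,5.66,
0.0445,-0.0078,-0.0014,5.66,
0.0435,-0.0122,-0.0014,5.66,
0.0421,-0.0164,-0.0014,5.66

0.0403,-0.0205,-0.0014,5.66,
0.0380,-0.0243,-0.0014,5.66,
```

Request:
arm_command(
  commands=[0.045,0.001,-0.001,5.7,0.045,-0.003,-0.001,5.7,0.0445,-0.008,-0.001,5.7,0.0435,-0.012,-0.001,5.7,0.042,-0.016,-0.001,5.7],
)

```text
clock: 2.25
position: [493.0, 243.8, 247.4]
ee_rot: [0.783, -0.623, 0.0, -0.002]
contact_force: [-0.4, 0.5, 0.5]
gripper_width: 85.5
```

Request:
arm_command(
  commands=[0.04,-0.02,-0.001,5.7,0.038,-0.024,-0.001,5.7,0,0,0,0,0,0,0,0,0,0,0,0],
)

```text
clock: 2.75
position: [554.8, 166.6, 249.7]
ee_rot: [0.711, -0.704, 0.001, -0.003]
contact_force: [0.0, 1.0, 0.7]
gripper_width: 85.7
```

```bash
python3 - <<'E'
from h import *
import pickle
s=arm.read_state();ci=arm.camera_info('wrist');im=arm.get_image('wrist')
pickle.dump(ci,open('w1.pkl','wb'))
cv2.imwrite('pics/w1.png',im[...,::-1]);cv2.imwrite('pics/w1b.png',cv2.resize(im[...,::-1],(800,600),interpolation=cv2.INTER_CUBIC))
plan([520,-175,260],-116.6)
E
```

```text
t 2.8 pos [554.6 166.9 249.7] yaw -89.39 tilt [ 0.0048  0.0033 -1.    ] F [0.2 0.1 0.1] w 85.2 rows 8
0.0427,0.0048,-0.0013,3.40,
0.0429,0.0022,-0.0013,3.40,
0.0430,-0.0003,-0.0013,3.40,
0.0429,-0.0029,-0.0013,3.40,
0.0426,-0.0054,-0.0013,3.40

0.0422,-0.0079,-0.0013,3.40,
0.0417,-0.0104,-0.0013,3.40,
0.0410,-0.0129,-0.0013,3.40,
```

View pics/w1b.png

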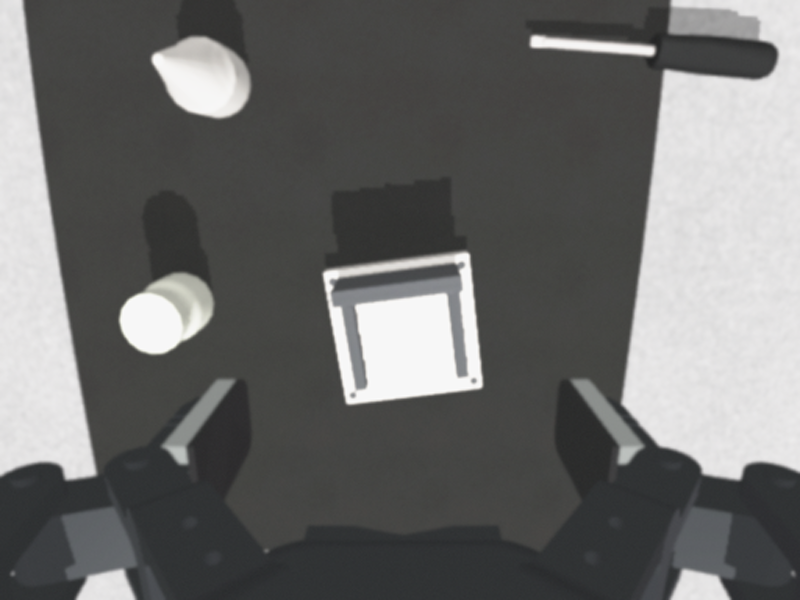

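```bash
cat > fitfix.py <<'E'
from h import *
import pickle
from scipy.optimize import least_squares
cw=pickle.load(open('w1.pkl','rb'));ct=arm.camera_info('top');cs=arm.camera_info('side')
L={'bp':(55,55,12),'bm':(55,-55,12),'fm':(-55,-55,12),'fp':(-55,55,12)}
obs={'wrist':[('bp',(323/1.5625,270/1.5625)),('bm',(469/1.5625,252/1.5625)),('fm',(482/1.5625,386/1.5625)),('fp',(348/1.5625,405/1.5625))],
'top':[('bp',(181.25,164.4)),('bm',(184.75,206)),('fm',(142.9,211)),('fp',(140,169.4))],
'side':[('fp',(172.1,280.6)),('fm',(205.6,299.4)),('bm',(227.5,266.25))]}
C={'wrist':cw,'top':ct,'side':cs}
def pts(q,l,z=0):
    c,s=np.cos(q[2]),np.sin(q[2]);l=np.array(l,float);return np.array([q[0]+c*l[0]-s*l[1],q[1]+s*l[0]+c*l[1],l[2]+z])
for names in(['wrist'],['top'],['side'],['wrist','top','side']):
    def f(q):
        return np.concatenate([ (proj(C[n],pts(q,L[k],q[3]))[0]-uv) for n in names for k,uv in obs[n]]+[[q[3]/(20 if len(names)>1 else .01)]])
    r=least_squares(f,[557,229,-1.5,0]);print(names,r.x[:2].round(1),np.degrees(r.x[2]).round(2),'dz',r.x[3].round(1),r.fun.round(1))
# free triangulated corners
for k in L:
    X,e=tri([(C[n],dict(obs[n])[k]) for n in C if k in dict(obs[n])]);print(k,X.round(1),np.round(e,1))
E
python3 fitfix.py
```

```text
['wrist'] [552.6 229.5] -81.59 dz 0.0 [ 0.3  1.1 -0.3  0.1  0.3  0.1 -0.3 -1.4  0. ]
['top'] [553.6 228.8] -81.79 dz 0.0 [-0.1  0.4  0.1 -0.3 -0.  -0.4  0.   0.3  0. ]
['side'] [549.3 229.3] -80.7 dz -0.0 [-0.4  0.3  0.  -0.6  0.4  0.4 -0. ]
['wrist', 'top', 'side'] [552.4 229.2] -81.48 dz 0.3 [ 0.4  1.  -0.2 -0.2  0.5 -0.1 -0.1 -1.5 -0.4  0.8 -0.   0.  -0.1  0.1
 -0.3  0.9 -1.2 -0.8 -1.2 -1.3 -0.3  0.   0. ]
bp [613.3 179.2  26. ] [0.4 0.4]
bm [505.8 166.5  12.7] [0.3 0.3 0.6]
fm [489.1 276.    8.6] [1.5 1.6 2.8]
fp [598.2 291.8  12. ] [1.9 2.8 3.5]
```

Request:
arm_command(
  commands=[0.043,0.005,-0.001,3.4,0.043,0.002,-0.001,3.4,0.043,0,-0.001,3.4,0.043,-0.003,-0.001,3.4,0.043,-0.005,-0.001,3.4],
)

```text
clock: 3.3
position: [531.2, -42.9, 254.0]
ee_rot: [-0.604, 0.797, -0.0, 0.004]
contact_force: [1.9, 0.3, -0.3]
gripper_width: 85.0
```

Request:
arm_command(
  commands=[0.042,-0.008,-0.001,3.4,0.042,-0.01,-0.001,3.4,0.018,-0.006,-0.004,3.4,0,0,-0.004,0,0,0,0,0],
)

```text
clock: 3.8
position: [519.8, -148.9, 265.3]
ee_rot: [-0.53, 0.848, -0.0, 0.005]
contact_force: [0.3, 0.6, -0.3]
gripper_width: 85.3
```

```bash
python3 - <<'E'
from h import *
import pickle
s=arm.read_state();ci=arm.camera_info('wrist');im=arm.get_image('wrist')
pickle.dump(ci,open('w2.pkl','wb'))
cv2.imwrite('pics/w2.png',im[...,::-1]);cv2.imwrite('pics/w2b.png',cv2.resize(im[...,::-1],(800,600),interpolation=cv2.INTER_CUBIC))
plan([520,-185,260],-116.6)
E
```

```text
t 3.85 pos [ 519.7 -148.6  265. ] yaw -115.92 tilt [ 0.0081  0.0046 -1.    ] F [0.6 0.5 0.2] w 85.5 rows 1
0.0326,-0.0162,0.0050,0.68,
```

View pics/w2b.png

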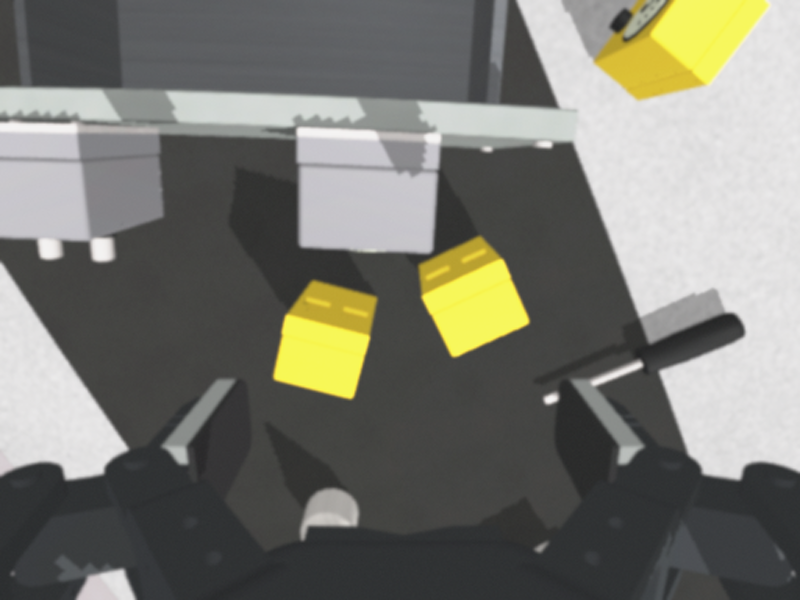

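```bash
python3 - <<'E'
from h import *
a=cv2.imread('pics/top0.png')[172:222,315:370];b=cv2.imread('pics/side0.png')[135:183,285:325]
a=cv2.resize(a,(550,500),interpolation=cv2.INTER_CUBIC)
cv2.imwrite('pics/mt.png',a);cv2.imwrite('pics/ms.png',cv2.resize(b,(480,576),interpolation=cv2.INTER_CUBIC))
E
```

```text
(no output)
```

View pics/mt.png

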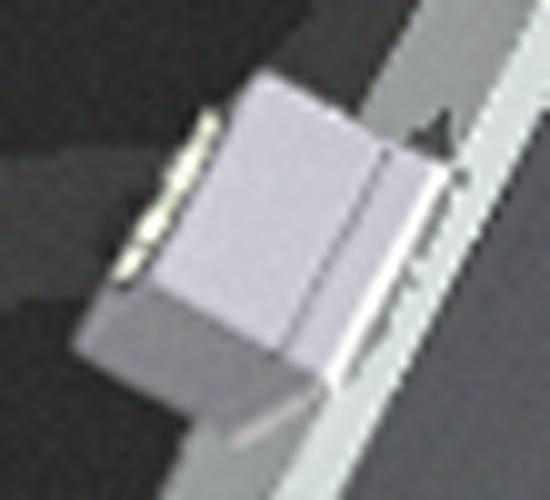

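View pics/ms.png

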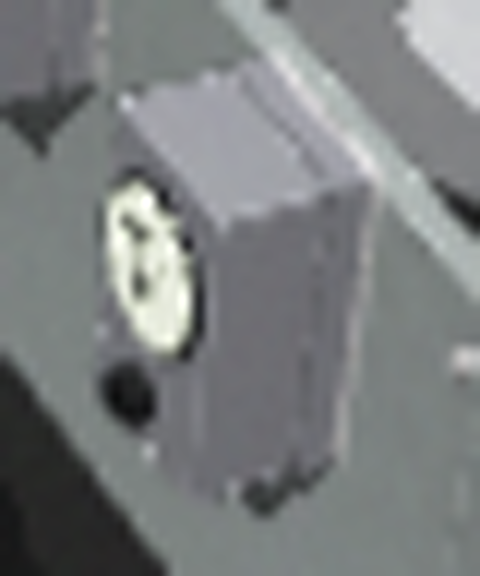

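```bash
cat > fitm.py <<'E'
from h import *
import pickle
from scipy.optimize import least_squares
def cv(p,s,o=(0,0)): return ((p[0]+.5)/s-.5+o[0],(p[1]+.5)/s-.5+o[1])
C={'wrist':pickle.load(open('w2.pkl','rb')),'wr1':pickle.load(open('w1.pkl','rb')),'top':arm.camera_info('top'),'side':arm.camera_info('side')}
def pts(q,l):
    c,s=np.cos(q[2]),np.sin(q[2]);l=np.array(l,float);return np.array([q[0]+c*l[0]-s*l[1],q[1]+s*l[0]+c*l[1],l[2]+q[3]])
def fit(L,obs,q0,zs):
  for names in [[n] for n in obs]+[list(obs)]:
    w=zs if len(names)>1 else .01
    f=lambda q:np.concatenate([(proj(C[n],pts(q,L[k]))[0]-uv) for n in names for k,uv in obs[n]]+[[(q[3]-q0[3])/w]])
    r=least_squares(f,q0);print(names,r.x[:2].round(1),np.degrees(r.x[2]).round(2),'z',r.x[3].round(1),'rms',np.sqrt((r.fun**2).mean()).round(2))
  for k in L:
    o=[(C[n],dict(obs[n])[k]) for n in C if n in obs and k in dict(obs[n])]
    X,e=tri(o);print(k,X.round(1),np.round(e,1))
  return r.x
print('meter')
L={'ff':(-23,27,96),'bf':(23,27,96),'bn':(23,-27,96),'fn':(-23,-27,96)}
T=(315,172);S=(285,135)
obs={'wrist':[(k,cv(p,1.5625)) for k,p in dict(bf=(298,127),bn=(440,134),fn=(432,254),ff=(299,247)).items()],
'top':[(k,cv(p,10,T)) for k,p in dict(ff=(262,68),bf=(450,168),bn=(338,390),fn=(152,285)).items()],
'side':[(k,cv(p,12,S)) for k,p in dict(ff=(125,100),bf=(255,62),bn=(378,180),fn=(228,228)).items()]}
m=fit(L,obs,[509,-206,-2.03,109],20)
print('fixture')
L={'bp':(55,55,12),'bm':(55,-55,12),'fm':(-55,-55,12),'fp':(-55,55,12)}
T=(130,155);S=(160,235)
obs={'wr1':[(k,cv(p,1.5625)) for k,p in dict(bp=(323,270),bm=(469,252),fm=(482,386),fp=(348,405)).items()],
'top':[(k,cv(p,8,T)) for k,p in dict(bp=(410,75),bm=(438,408),fm=(103,448),fp=(80,115)).items()],
'side':[(k,cv(p,8,S)) for k,p in dict(fp=(97,365),fm=(365,515),bm=(540,250)).items()]}
f=fit(L,obs,[553,229,-1.42,0],20)
E
python3 fitm.py
```

```text
meter
['wrist'] [ 508.2 -204. ] -118.79 z 109.0 rms 0.44
['top'] [ 509.7 -203.2] -117.57 z 109.0 rms 0.16
['side'] [ 506.2 -202.4] -115.39 z 109.0 rms 0.64
['wrist', 'top', 'side'] [ 508.5 -203.9] -118.61 z 107.2 rms 0.6
ff [ 541.8 -196.7  205.1] [0.5 2.7 3.1]
bf [ 523.5 -237.2  199.9] [2.1 0.9 1.3]
bn [ 474.  -211.1  203.3] [0.3 1.  0.6]
fn [ 494.9 -171.5  204.1] [1.3 1.6 2.9]
fixture
['wr1'] [552.8 229.3] -81.6 z 0.0 rms 0.62
['top'] [554.8 230. ] -81.79 z 0.0 rms 0.27
['side'] [551.1 229.1] -80.64 z -0.0 rms 0.37
['wr1', 'top', 'side'] [552.8 229.1] -81.5 z 1.1 rms 0.63
bp [613.2 179.   29.7] [1.2 1.2]
bm [506.5 166.8  14.7] [0.5 0.7 0.3]
fm [489.9 276.1   9.9] [0.6 1.9 2.5]
fp [598.9 292.   13.1] [1.1 3.  3.1]
```

```bash
python3 - <<'E'
from fitm import *
a=atz(C['wrist'],cv((20,88),1.5625),200);b=atz(C['wrist'],cv((570,110),1.5625),200)
print(a,b,np.degrees(np.arctan2(*(b-a)[1::-1])))
a=atz(C['top'],cv((462,68),3.5,(270,100)),200);b=atz(C['top'],cv((250,470),3.5,(270,100)),200)
print(a,b,np.degrees(np.arctan2(*(b-a)[1::-1])))
im=cv2.imread('pics/w2.png')[45:105];cv2.imwrite('pics/strip.png',cv2.resize(im[:,:400],(800,120*1),interpolation=cv2.INTER_CUBIC))
im=cv2.imread('pics/w2.png')[40:180,170:310];cv2.imwrite('pics/mw.png',cv2.resize(im,(560,560),interpolation=cv2.INTER_CUBIC))
g=cv2.cvtColor(cv2.imread('pics/w2.png'),6).astype(float)
# subpixel back edge of top strip
P=[]
for u in range(5,355,5):
    col=cv2.GaussianBlur(g[:,u-1:u+2].mean(1),(1,5),1).ravel()[45:85];d=np.diff(col);i=int(np.argmax(d[:32]));
    P.append(atz(C['wrist'],(u,45+i+.5),200))
P=np.array(P)
vx=cv2.fitLine(P[:,:2].astype(np.float32),cv2.DIST_HUBER,0,.01,.01).ravel();print('edge yaw',np.degrees(np.arctan2(vx[1],vx[0])),vx)
E
```

```text
meter
['wrist'] [ 508.2 -204. ] -118.79 z 109.0 rms 0.44
['top'] [ 509.7 -203.2] -117.57 z 109.0 rms 0.16
['side'] [ 506.2 -202.4] -115.39 z 109.0 rms 0.64
['wrist', 'top', 'side'] [ 508.5 -203.9] -118.61 z 107.2 rms 0.6
ff [ 541.8 -196.7  205.1] [0.5 2.7 3.1]
bf [ 523.5 -237.2  199.9] [2.1 0.9 1.3]
bn [ 474.  -211.1  203.3] [0.3 1.  0.6]
fn [ 494.9 -171.5  204.1] [1.3 1.6 2.9]
fixture
['wr1'] [552.8 229.3] -81.6 z 0.0 rms 0.62
['top'] [554.8 230. ] -81.79 z 0.0 rms 0.27
['side'] [551.1 229.1] -80.64 z -0.0 rms 0.37
['wr1', 'top', 'side'] [552.8 229.1] -81.5 z 1.1 rms 0.63
bp [613.2 179.   29.7] [1.2 1.2]
bm [506.5 166.8  14.7] [0.5 0.7 0.3]
fm [489.9 276.1   9.9] [0.6 1.9 2.5]
fp [598.9 292.   13.1] [1.1 3.  3.1]
[ 612.60362528 -300.78354434  200.        ] [ 424.74488453 -197.75030693  200.        ] 151.2569389895455
[ 687.20600046 -339.90655915  200.        ] [ 425.28993197 -195.27479291  200.        ] 151.09223298551728
edge yaw -28.755236 [ 8.7668282e-01 -4.8106885e-01  5.2677289e+02 -2.5412590e+02]
```

View pics/mw.png

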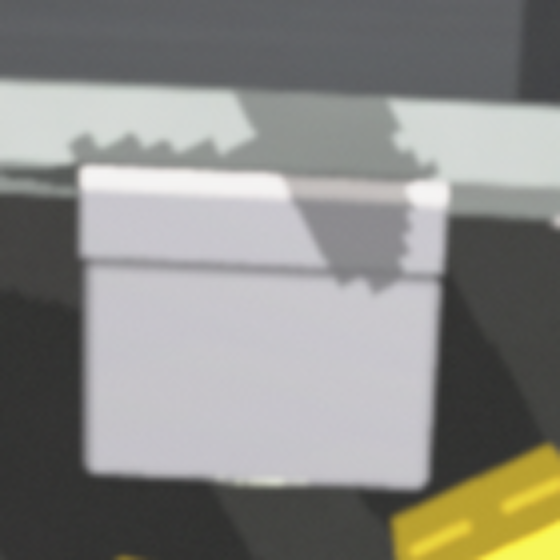

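```bash
python3 -c "
from h import *
plan([508.5,-204,215],-118.8,step=20)"
```

```text
t 3.85 pos [ 519.7 -148.6  265. ] yaw -115.92 tilt [ 0.0081  0.0046 -1.    ] F [0.6 0.5 0.2] w 85.5 rows 4
0.0137,-0.0035,0.0125,0.72,
0.0136,-0.0037,0.0125,0.72,
0.0136,-0.0039,0.0125,0.72,
0.0135,-0.0040,0.0125,0.72,
```

Request:
arm_command(
  commands=[0.014,-0.0035,0.0125,0.8,0.014,-0.004,0.0125,0.7,0.014,-0.004,0.0125,0.7,0.0135,-0.004,0.0125,0.7,0,0,0,0],
)

```text
clock: 4.35
position: [507.5, -203.7, 208.5]
ee_rot: [-0.511, 0.859, 0.002, 0.004]
contact_force: [-0.8, 0.3, -0.5]
gripper_width: 85.8
```

```bash
python3 - <<'E'
from h import *
import pickle
s=arm.read_state();ci=arm.camera_info('wrist');im=arm.get_image('wrist')
pickle.dump(ci,open('w3.pkl','wb'))
cv2.imwrite('pics/w3.png',im[...,::-1]);cv2.imwrite('pics/w3b.png',cv2.resize(im[...,::-1],(800,600),interpolation=cv2.INTER_CUBIC))
plan([508.5,-204,150],-118.8,step=20)
E
```

```text
t 4.4 pos [ 508.2 -203.3  209.5] yaw -118.43 tilt [ 0.0057  0.0063 -1.    ] F [-0.7  0.8  0.3] w 85.6 rows 3
0.0001,-0.0002,0.0198,0.12,
0.0001,-0.0002,0.0198,0.12,
0.0001,-0.0002,0.0198,0.12,
```

View pics/w3b.png

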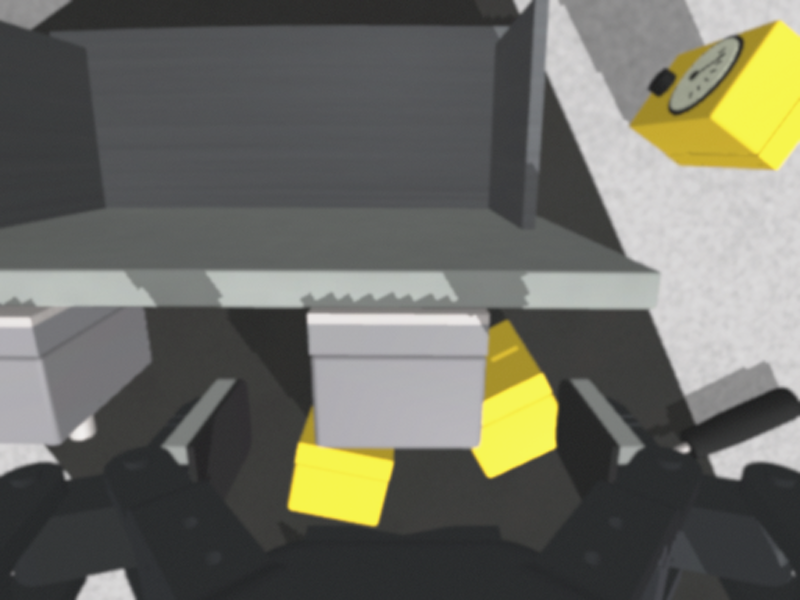

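```bash
python3 - <<'E' | tail -6
from fitm import *
C['wrist']=pickle.load(open('w3.pkl','rb'))
L={'ff':(-23,27,96),'bf':(23,27,96),'bn':(23,-27,96),'fn':(-23,-27,96)}
fit(L,{'wrist':[(k,cv(p,1.5625)) for k,p in dict(bf=(308,313),bn=(489,313),fn=(481,446),ff=(316,446)).items()]},[509,-206,-2.03,109],20)
E
```

```text
['wrist'] [ 507.9 -204.7] -118.54 z 109.0 rms 0.9
['wrist'] [ 507.9 -204.7] -118.54 z 109.0 rms 0.9
ff [ 412.2 -324.2  485.2] [0.]
bf [ 492.3 -253.4  294.6] [0.]
bn [ 474.2 -247.3  305.1] [0.]
fn [ 468.6 -289.1  391.7] [0.]
```

Agrees within 1 mm. Lower to the grasp height, then close.

Request:
arm_command(
  commands=[0.0005,0,0.02,0.1,0.0005,0,0.02,0.1,0,0,0.015,0,0,0,0.004,0,0,0,0,0],
)

```text
clock: 4.9
position: [510.1, -203.1, 149.9]
ee_rot: [-0.512, 0.859, -0.0, 0.005]
contact_force: [-0.5, 0.2, 1.3]
gripper_width: 85.4
```

```bash
python3 - <<'E'
from h import *
im=arm.get_image('wrist')
cv2.imwrite('pics/w4b.png',cv2.resize(im[...,::-1],(800,600),interpolation=cv2.INTER_CUBIC))
plan([508.1,-204.5,150],-118.7,step=20)
E
```

```text
t 4.95 pos [ 510.3 -203.2  150.3] yaw -118.43 tilt [ 0.0105  0.0047 -0.9999] F [-1.   1.2  0.1] w 85.5 rows 1
0.0022,0.0013,0.0003,0.27,
```

View pics/w4b.png

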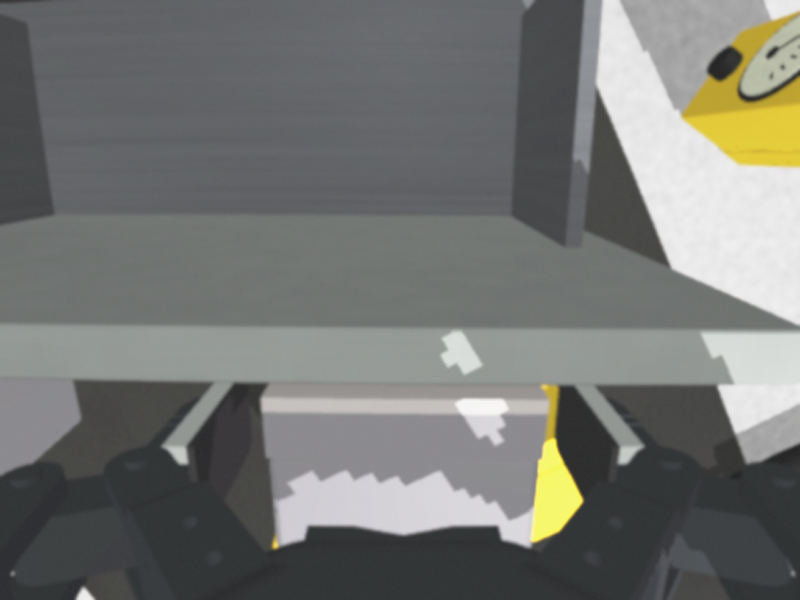

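Request:
arm_command(
  commands=[0.002,0.0005,0,0.3,0,0,0,0,0,0,0,0,0,0,0,0,0,0,0,0],
  jaw=0.55,
)

```text
clock: 5.45
position: [510.2, -204.6, 152.7]
ee_rot: [-0.51, 0.86, -0.002, 0.008]
contact_force: [0.4, -0.7, -1.7]
gripper_width: 53.4
```

Request:
arm_command(
  commands=[0,0,0,0,0,0,0,0,0,0,0,0,0,0,0,0,0,0,0,0],
  jaw=0.0,
)

```text
clock: 5.95
position: [510.2, -204.7, 152.6]
ee_rot: [-0.51, 0.86, -0.002, 0.008]
contact_force: [-0.1, -0.4, -1.4]
gripper_width: 53.7
```

```bash
python3 - <<'E'
from h import *
im=arm.get_image('wrist')
cv2.imwrite('pics/w5b.png',cv2.resize(im[...,::-1],(800,600),interpolation=cv2.INTER_CUBIC))
plan([508.1,-204.5,150],-118.7,step=20)
E
```

```text
t 6.0 pos [ 510.2 -204.7  152.6] yaw -118.7 tilt [ 0.0152  0.0041 -0.9999] F [ 0.3 -0.1 -1.3] w 53.4 rows 1
0.0009,0.0019,0.0026,-0.00,
```

View pics/w5b.png

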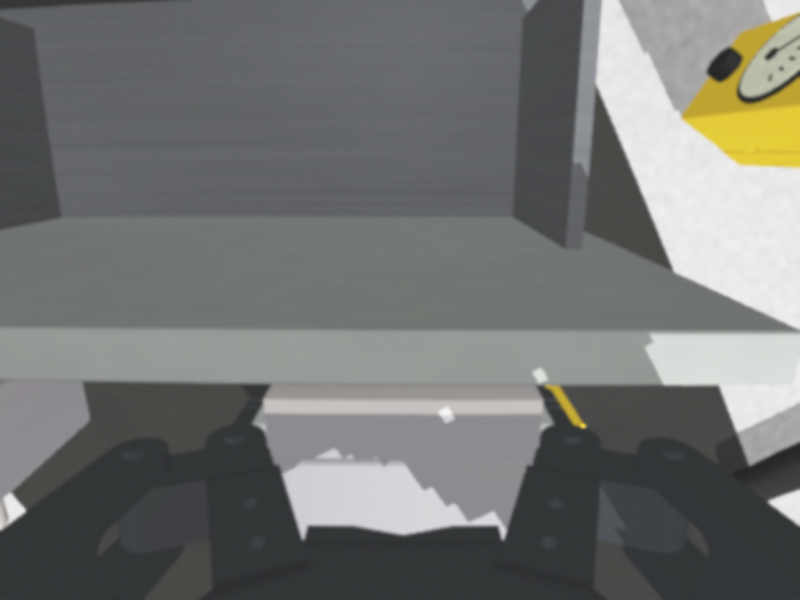

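Request:
arm_command(
  commands=[0,0,-0.003,0,0,0,-0.003,0,0,0,-0.003,0,0,0,-0.003,0,0,0,0,0],
)

```text
clock: 6.5
position: [508.2, -203.8, 163.2]
ee_rot: [-0.509, 0.861, 0.0, 0.006]
contact_force: [0.7, 0.3, -3.7]
gripper_width: 53.4
```

```bash
python3 - <<'E'
from h import *
plan([510.2,-204.7,169],-118.7,step=20)
E
```

```text
t 6.5 pos [ 508.2 -203.8  163.2] yaw -118.78 tilt [ 0.0104  0.0068 -0.9999] F [ 0.7  0.3 -3.7] w 53.4 rows 1
-0.0001,-0.0022,-0.0058,-0.08,
```

Request:
arm_command(
  commands=[0,0,-0.003,0,0,0,-0.002,0,0,0,0,0,0,0,0,0,0,0,0,0],
)

```text
clock: 7.0
position: [507.9, -203.7, 168.5]
ee_rot: [-0.509, 0.861, 0.001, 0.006]
contact_force: [0.4, 0.6, -4.0]
gripper_width: 53.6
```

```bash
python3 - <<'E'
from h import *
plan([510.2,-204.7,169],-118.7,step=20)
for n in('side','top','wrist'):
    im=arm.get_image(n)[...,::-1]
    cv2.imwrite(f'pics/{n}6.png',im)
a=cv2.imread('pics/side6.png')[125:195,270:340]
cv2.imwrite('pics/s6c.png',cv2.resize(a,(560,560),interpolation=cv2.INTER_CUBIC))
cv2.imwrite('pics/w6b.png',cv2.resize(cv2.imread('pics/wrist6.png'),(800,600),interpolation=cv2.INTER_CUBIC))
E
```

```text
t 7.0 pos [ 507.9 -203.7  168.5] yaw -118.79 tilt [ 0.0102  0.0072 -0.9999] F [ 0.4  0.6 -4. ] w 53.6 rows 1
-0.0002,-0.0025,-0.0005,-0.09,
```

View pics/s6c.png

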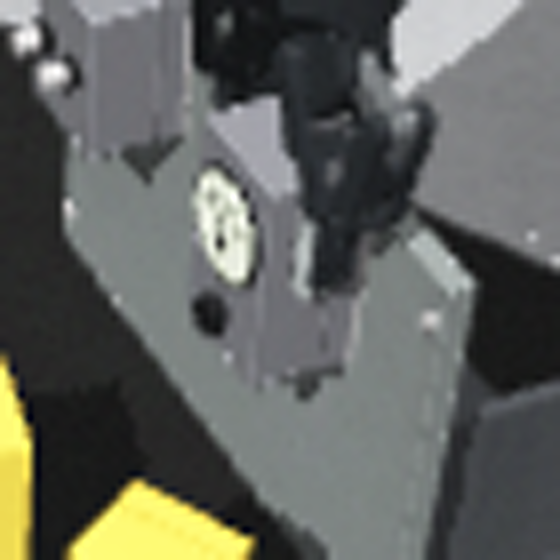

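View pics/w6b.png

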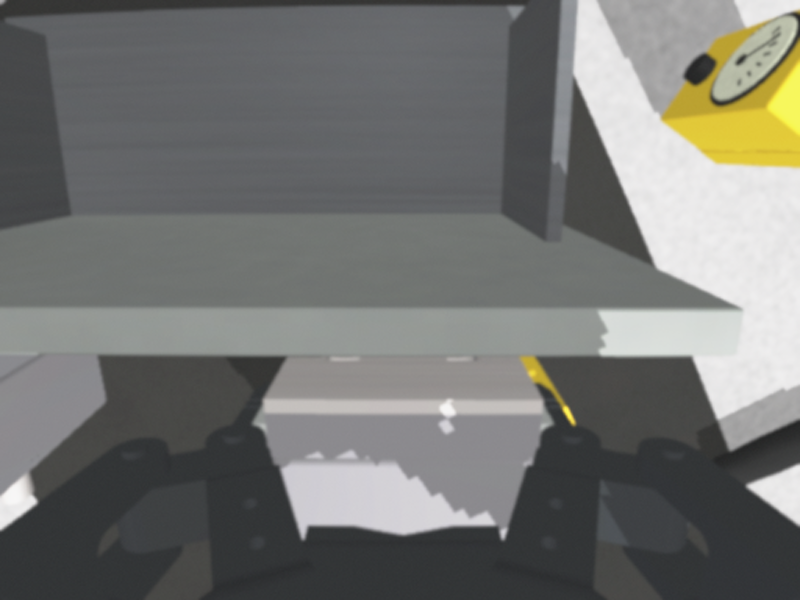

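```bash
python3 - <<'E'
from h import *
from fitm import cv
ci=arm.camera_info('side')
c=np.array([508.5,-204,0]);x=np.array([np.cos(np.radians(-118.7)),np.sin(np.radians(-118.7)),0])
for z in(109,121,123,125,127,129): print(z,proj(ci,c-25*x+[0,0,z+62]).round(2),proj(ci,c-31*x+[0,0,z+22]).round(2),)
# dial & knob centroid by thresholds
for n,win in(('side0',(138,170,290,306)),('side6',(138,170,290,306))):
    im=cv2.imread(f'pics/{n}.png').astype(int);y0,y1,x0,x1=win
    w=im[y0:y1,x0:x1];m=(w[...,0]>150)&(w[...,2]>170)&(w[...,2]-w[...,0]>5)
    ys,xs=np.nonzero(m);print(n,m.sum(),xs.mean()+x0,ys.mean()+y0)
E
```

```text
meter
['wrist'] [ 508.2 -204. ] -118.79 z 109.0 rms 0.44
['top'] [ 509.7 -203.2] -117.57 z 109.0 rms 0.16
['side'] [ 506.2 -202.4] -115.39 z 109.0 rms 0.64
['wrist', 'top', 'side'] [ 508.5 -203.9] -118.61 z 107.2 rms 0.6
ff [ 541.8 -196.7  205.1] [0.5 2.7 3.1]
bf [ 523.5 -237.2  199.9] [2.1 0.9 1.3]
bn [ 474.  -211.1  203.3] [0.3 1.  0.6]
fn [ 494.9 -171.5  204.1] [1.3 1.6 2.9]
fixture
['wr1'] [552.8 229.3] -81.6 z 0.0 rms 0.62
['top'] [554.8 230. ] -81.79 z 0.0 rms 0.27
['side'] [551.1 229.1] -80.64 z -0.0 rms 0.37
['wr1', 'top', 'side'] [552.8 229.1] -81.5 z 1.1 rms 0.63
bp [613.2 179.   29.7] [1.2 1.2]
bm [506.5 166.8  14.7] [0.5 0.7 0.3]
fm [489.9 276.1   9.9] [0.6 1.9 2.5]
fp [598.9 292.   13.1] [1.1 3.  3.1]
109 [[296.29 156.7 ]] [[293.52 167.13]]
121 [[296.61 153.62]] [[293.81 164.21]]
123 [[296.67 153.1 ]] [[293.86 163.72]]
125 [[296.72 152.59]] [[293.91 163.22]]
127 [[296.78 152.06]] [[293.96 162.73]]
129 [[296.84 151.54]] [[294.01 162.24]]
side0 60 296.95 156.98333333333335
side6 61 297.57377049180326 152.81967213114754
```

Request:
arm_command(
  commands=[-0.003,0,0,0,-0.003,0,0,0,-0.003,0,0,0,-0.003,0,0,0,0,0,0,0],
)

```text
clock: 7.65
position: [513.8, -192.4, 168.4]
ee_rot: [-0.509, 0.861, 0.001, 0.006]
contact_force: [0.7, -0.2, -5.0]
gripper_width: 53.8
```

```bash
python3 - <<'E'
from h import *
plan([507.9+.48*40,-203.7+.876*40,169],-118.7,step=20)
E
```

```text
t 7.65 pos [ 513.8 -192.4  168.4] yaw -118.79 tilt [ 0.0089  0.0068 -0.9999] F [ 0.7 -0.2 -5. ] w 53.8 rows 2
-0.0136,-0.0001,-0.0003,-0.05,
-0.0136,-0.0001,-0.0003,-0.05,
```

Moved 12.8 mm freely, with no lateral force, so it is off the heads. Draw on.

Request:
arm_command(
  commands=[-0.01,0,0,0,-0.01,0,-0.002,0,-0.008,0,-0.01,0,0,0,-0.025,0,0,0,-0.025,0],
)

```text
clock: 8.15
position: [526.4, -164.5, 229.7]
ee_rot: [-0.509, 0.861, 0.004, 0.002]
contact_force: [0.7, 0.2, -4.0]
gripper_width: 53.3
```

```bash
python3 - <<'E'
from h import *
im=arm.get_image('wrist')[...,::-1]
cv2.imwrite('pics/w7b.png',cv2.resize(im,(800,600),interpolation=cv2.INTER_CUBIC))
a=arm.get_image('side')[...,::-1][95:235,235:375]
cv2.imwrite('pics/s7c.png',cv2.resize(a,(560,560),interpolation=cv2.INTER_CUBIC))
E
```

```text
(no output)
```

View pics/s7c.png

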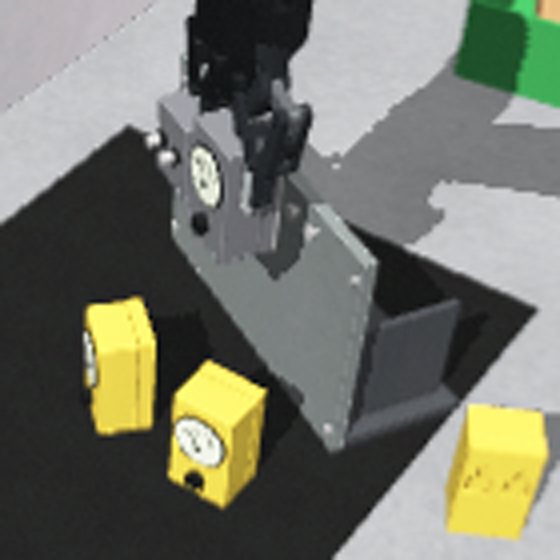

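View pics/w7b.png

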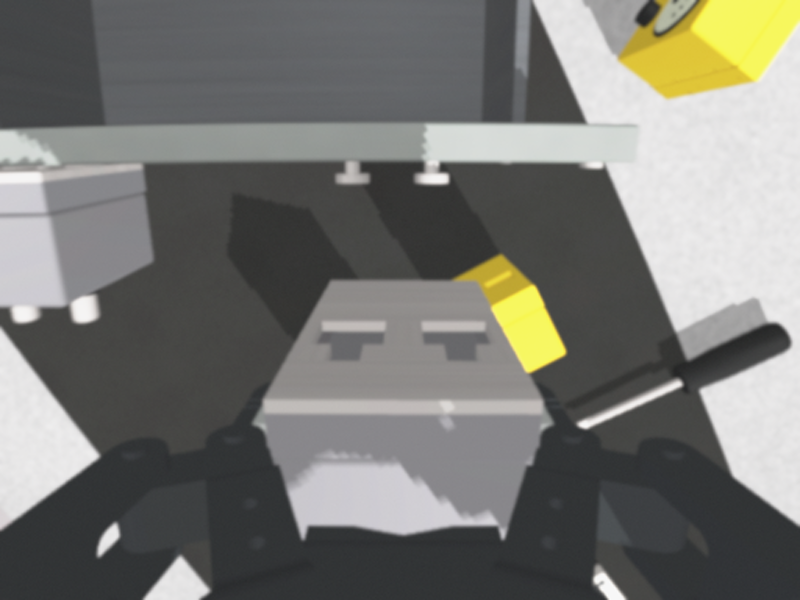

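```bash
cat > fitg.py <<'E'
from h import *
from scipy.optimize import least_squares
def cv(p,s): return np.array([(p[0]+.5)/s-.5,(p[1]+.5)/s-.5])
ci=arm.camera_info('wrist');s=arm.read_state()
R=Ro.from_quat(s['ee_rot']).as_matrix();p=np.array(s['position'])
# meter frame: x=tool x, y=-tool y, z up=-tool z, plus small rotations; offsets in tool frame
L=[((23,27,96),(262,401)),((23,-27,96),(545,401)),((23,27,0),(330,281)),((23,-27,0),(477,281))]
F=np.diag([1,-1,-1.])
def f(q):
    A=R@F@Ro.from_rotvec(q[3:]).as_matrix()
    return np.concatenate([proj(ci,A@np.array(l)+p+R@q[:3])[0]-cv(uv,1.5625) for l,uv in L]+[np.array(q[3:])/.03])
r=least_squares(f,[0,0,43,0,0,0]);print('origin in tool',r.x[:3].round(1),'rot deg',np.degrees(r.x[3:]).round(2),r.fun.round(2))
E
python3 fitg.py; python3 -c "
from h import *
plan([554.6,219,170],-81.6)"
```

```text
origin in tool [ 0.8  0.8 42.6] rot deg [-0.1  -0.55  0.03] [-0.06 -0.02  0.07 -0.    0.19  0.04 -0.21  0.01 -0.06 -0.32  0.02]
t 8.25 pos [ 529.  -165.2  233.2] yaw -118.72 tilt [ 0.0098  0.0065 -0.9999] F [ 1.4 -0.  -3.9] w 53.3 rows 9
-0.0388,0.0180,0.0070,-4.12,
-0.0400,0.0152,0.0070,-4.12,
-0.0410,0.0123,0.0070,-4.12,
-0.0418,0.0093,0.0070,-4.12,
-0.0423,0.0063,0.0070,-4.12

-0.0427,0.0032,0.0070,-4.12,
-0.0428,0.0001,0.0070,-4.12,
-0.0427,-0.0030,0.0070,-4.12,
-0.0424,-0.0060,0.0070,-4.12,
```

Request:
arm_command(
  commands=[-0.039,0.018,0,-4.1,-0.04,0.015,0,-4.1,-0.041,0.012,0,-4.1,-0.042,0.009,0,-4.1,-0.042,0.006,0,-4.1],
)

```text
clock: 8.75
position: [542.9, 51.8, 231.8]
ee_rot: [-0.655, 0.755, 0.0, 0.005]
contact_force: [1.5, 0.5, -4.1]
gripper_width: 53.5
```

```bash
python3 -c "
from h import *
plan([555.2,220.3,170],-81.6,step=44)"
```

```text
t 8.75 pos [542.9  51.8 231.8] yaw -98.08 tilt [ 0.0078  0.0073 -0.9999] F [ 1.5  0.5 -4.1] w 53.5 rows 5
-0.0337,0.0023,0.0124,-3.30,
-0.0338,0.0004,0.0124,-3.30,
-0.0338,-0.0016,0.0124,-3.30,
-0.0336,-0.0035,0.0124,-3.30,
-0.0334,-0.0054,0.0124,-3.30
```

Request:
arm_command(
  commands=[-0.034,0.002,0.01,-3.3,-0.034,0,0.01,-3.3,-0.034,-0.002,0.01,-3.3,-0.033,-0.0035,0.01,-3.3,-0.02,-0.005,0.01,-2.8],
)

```text
clock: 9.25
position: [554.5, 218.5, 178.6]
ee_rot: [0.76, -0.65, -0.0, -0.006]
contact_force: [0.1, 0.1, -3.6]
gripper_width: 53.4
```

Request:
arm_command(
  commands=[0,0,0,0,0,0,0,0,0,0,0,0,0,0,0,0,0,0,0,0],
)

```text
clock: 9.75
position: [553.1, 218.4, 174.7]
ee_rot: [0.76, -0.65, -0.001, -0.002]
contact_force: [0.2, -0.3, -5.0]
gripper_width: 53.5
```

```bash
python3 - <<'E'
from h import *
import pickle
ci=arm.camera_info('wrist');pickle.dump(ci,open('w8.pkl','wb'))
im=arm.get_image('wrist')[...,::-1]
cv2.imwrite('pics/w8b.png',cv2.resize(im,(800,600),interpolation=cv2.INTER_CUBIC))
plan([555.2,220.3,110],-81.6,step=20)
E
```

```text
t 9.8 pos [553.1 218.4 174.8] yaw -81.07 tilt [ 0.0011  0.0053 -1.    ] F [ 0.  -1.1 -2.9] w 53.8 rows 4
-0.0004,-0.0006,0.0162,0.13,
-0.0004,-0.0006,0.0162,0.13,
-0.0004,-0.0006,0.0162,0.13,
-0.0004,-0.0006,0.0162,0.13,
```

View pics/w8b.png

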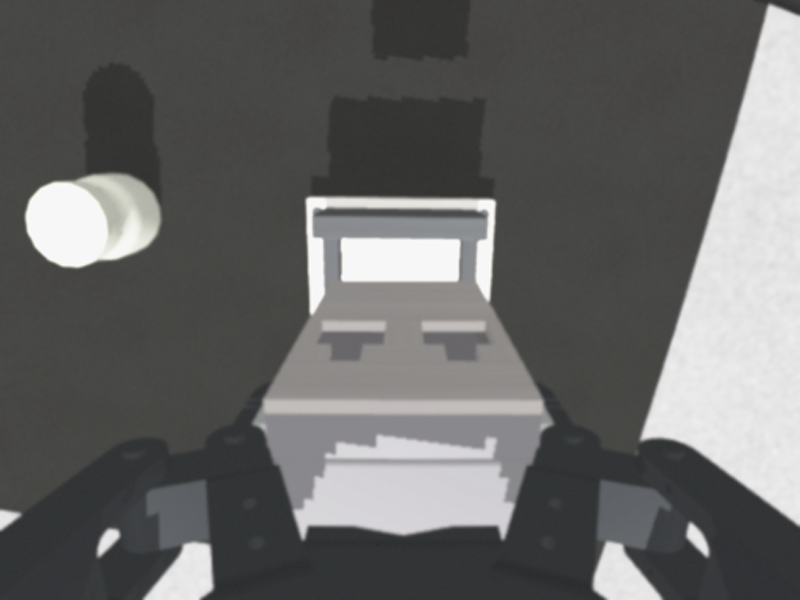

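```bash
python3 - <<'E'
from h import *
import pickle
ci=pickle.load(open('w8.pkl','rb'))
def cv(p,s=1.5625): return ((p[0]+.5)/s-.5,(p[1]+.5)/s-.5)
a=atz(ci,cv((306,198)),12);b=atz(ci,cv((495,199)),12);print('plate back',a,b,np.linalg.norm(a-b),np.degrees(np.arctan2(*(a-b)[1::-1]))-90)
yw=np.radians(-81.5);x=np.array([np.cos(yw),np.sin(yw),0]);print('fixture origin',((a+b)/2-55*x))
a=atz(ci,cv((314,237)),57);b=atz(ci,cv((487,238)),57);print('fence top front',a,b,np.linalg.norm(a-b),np.degrees(np.arctan2(*(a-b)[1::-1]))-90,((a+b)/2-38*x))
a=atz(ci,cv((314,214)),57);b=atz(ci,cv((487,214)),57);print('fence top back',np.linalg.norm(a-b),((a+b)/2-38*x))
E
```

```text
plate back [615.71086268 183.28365512  12.        ] [506.48347057 166.7159216   12.        ] 110.47675313306104 -81.37505597620377
fixture origin [552.96764901 229.39566085  12.        ]
fence top front [601.74784851 197.42998844  57.        ] [514.89703045 184.28801026  57.        ] 87.83949105562252 -81.39546805144296 [552.70568185 228.44160216  57.        ]
fence top back 86.82592770585644 [554.54332415 216.72001869  57.        ]
```

Request:
arm_command(
  commands=[-0.001,-0.001,0.022,0.3,-0.001,-0.001,0.022,0,0,0,0.022,0,0,0,0.016,0,0,0,0,0],
)

```text
clock: 10.3
position: [557.8, 219.5, 94.6]
ee_rot: [0.757, -0.654, 0.0, -0.007]
contact_force: [-0.0, -0.5, -5.0]
gripper_width: 53.5
```

```bash
python3 -c "
from h import *
plan([555.2,220.3,60],-81.4,step=10)"
```

```text
t 10.3 pos [557.8 219.5  94.6] yaw -81.62 tilt [ 0.0088  0.0097 -0.9999] F [-0.  -0.5 -5. ] w 53.5 rows 4
-0.0003,0.0006,0.0087,-0.06,
-0.0003,0.0006,0.0087,-0.06,
-0.0003,0.0006,0.0087,-0.06,
-0.0003,0.0006,0.0087,-0.06,
```

Request:
arm_command(
  commands=[-0.0005,0.001,0.009,0,-0.0005,0.001,0.009,0,0,0.001,0.009,0,0,0,0.004,0,0,0,0,0],
)

```text
clock: 10.8
position: [556.9, 220.8, 64.6]
ee_rot: [0.757, -0.654, 0.001, -0.009]
contact_force: [1.3, -0.5, -3.7]
gripper_width: 53.5
```

```bash
python3 - <<'E'
from h import *
plan([555.2,220.3,54.6],-81.4,step=10)
im=arm.get_image('wrist')[...,::-1]
cv2.imwrite('pics/w9b.png',cv2.resize(im,(800,600),interpolation=cv2.INTER_CUBIC))
a=arm.get_image('side')[...,::-1][205:315,145:255]
cv2.imwrite('pics/s9c.png',cv2.resize(a,(550,550),interpolation=cv2.INTER_CUBIC))
E
```

```text
t 10.8 pos [556.9 220.8  64.6] yaw -81.64 tilt [ 0.0142  0.0126 -0.9998] F [ 1.3 -0.5 -3.7] w 53.5 rows 2
0.0001,0.0009,0.0050,-0.12,
0.0001,0.0009,0.0050,-0.12,
```

View pics/w9b.png

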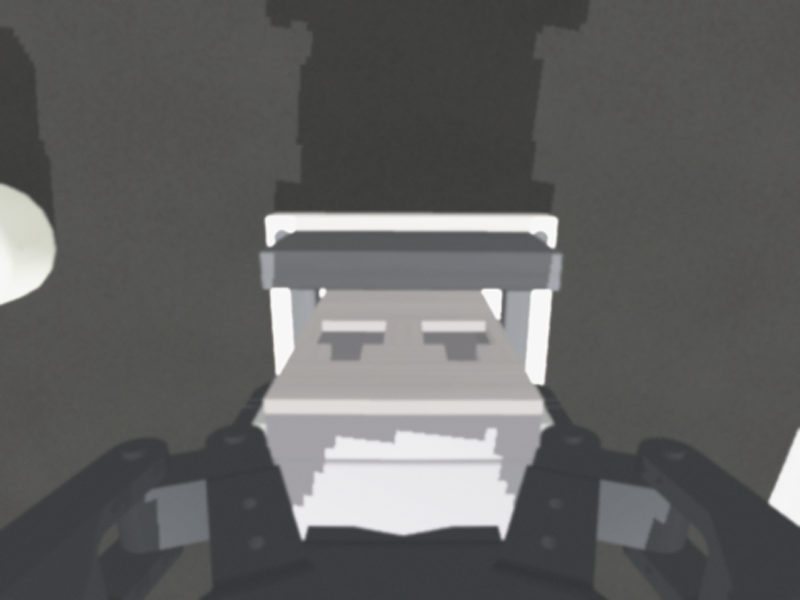

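View pics/s9c.png

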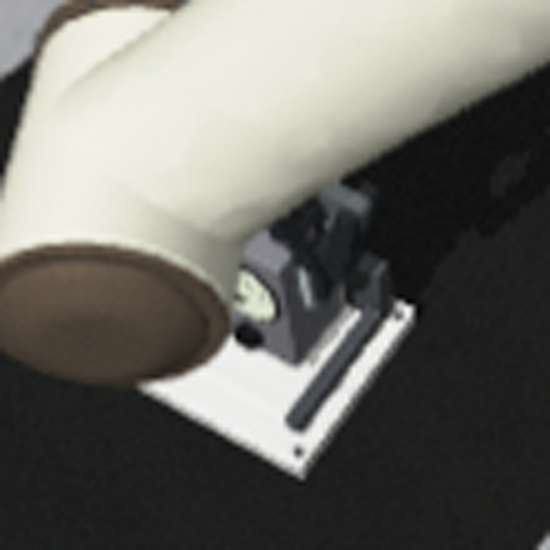

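Request:
arm_command(
  commands=[0,0.002,0.002,0,0,0.001,0.003,0,0,0,0.002,0,0,0,0,0,0,0,0,0],
)

```text
clock: 11.4
position: [554.8, 221.2, 58.8]
ee_rot: [0.757, -0.653, 0.002, -0.011]
contact_force: [0.2, 0.3, -4.0]
gripper_width: 53.5
```

```bash
python3 - <<'E'
from h import *
plan([555.2,220.3,54.6],-81.4,step=10)
im=arm.get_image('wrist')[...,::-1]
cv2.imwrite('pics/w10b.png',cv2.resize(im,(800,600),interpolation=cv2.INTER_CUBIC)[200:420,200:600])
E
```

```text
t 11.4 pos [554.8 221.2  58.8] yaw -81.61 tilt [ 0.0173  0.0144 -0.9997] F [ 0.2  0.3 -4. ] w 53.5 rows 1
0.0009,-0.0002,0.0042,-0.21,
```

View pics/w10b.png

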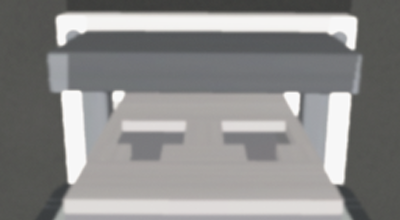

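Request:
arm_command(
  commands=[0.001,0,0.001,0,0,0,0.0015,0,0,0,0.001,0,0,0,0,0,0,0,0,0],
)

```text
clock: 11.95
position: [555.5, 220.4, 56.4]
ee_rot: [0.757, -0.653, 0.002, -0.012]
contact_force: [0.1, -0.4, -3.4]
gripper_width: 53.8
```

```bash
python3 - <<'E'
from h import *
plan([555.2,220.3,54.6],-81.4,step=10)
E
```

```text
t 11.95 pos [555.5 220.4  56.4] yaw -81.59 tilt [ 0.0186  0.0151 -0.9997] F [ 0.1 -0.4 -3.4] w 53.8 rows 1
0.0001,0.0004,0.0018,-0.19,
```

Request:
arm_command(
  commands=[0,0,0.001,0,0,0,0.001,0,0,0,0,0,0,0,0,0,0,0,0,0],
)

```text
clock: 12.45
position: [555.7, 220.5, 56.4]
ee_rot: [0.757, -0.653, 0.002, -0.012]
contact_force: [-1.0, -0.2, 0.0]
gripper_width: 53.4
```

```bash
python3 - <<'E'
from h import *
plan([555.2,220.3,54.6],-81.4,step=10)
E
```

```text
t 12.45 pos [555.7 220.5  56.4] yaw -81.55 tilt [ 0.0192  0.0149 -0.9997] F [-1.  -0.2  0. ] w 53.4 rows 1
0.0001,0.0005,0.0018,-0.15,
```

Request:
arm_command(
  commands=[0,0,0.001,0,0,0,0,0,0,0,0,0,0,0,0,0,0,0,0,0],
)

```text
clock: 12.95
position: [555.8, 220.5, 56.4]
ee_rot: [0.757, -0.653, 0.003, -0.012]
contact_force: [-0.8, -0.6, 1.4]
gripper_width: 53.0
```

Request:
arm_command(
  commands=[0,0,0,0,0,0,0,0,0,0,0,0,0,0,0,0,0,0,0,0],
  jaw=0.9,
)

```text
clock: 13.45
position: [558.3, 221.9, 57.2]
ee_rot: [0.758, -0.653, 0.004, -0.015]
contact_force: [-0.2, -0.8, 1.1]
gripper_width: 76.7
```

```bash
python3 - <<'E'
from h import *
plan([555.7,220.5,220],-81.4,step=30)
im=arm.get_image('wrist')[...,::-1]
cv2.imwrite('pics/w11b.png',cv2.resize(im,(800,600),interpolation=cv2.INTER_CUBIC))
E
```

```text
t 13.45 pos [558.3 221.9  57.2] yaw -81.47 tilt [ 0.0249  0.0175 -0.9995] F [-0.2 -0.8  1.1] w 76.7 rows 6
0.0002,0.0005,-0.0271,-0.01,
0.0002,0.0005,-0.0271,-0.01,
0.0002,0.0005,-0.0271,-0.01,
0.0002,0.0005,-0.0271,-0.01,
0.0002,0.0005,-0.0271,-0.01

0.0002,0.0005,-0.0271,-0.01,
```

View pics/w11b.png

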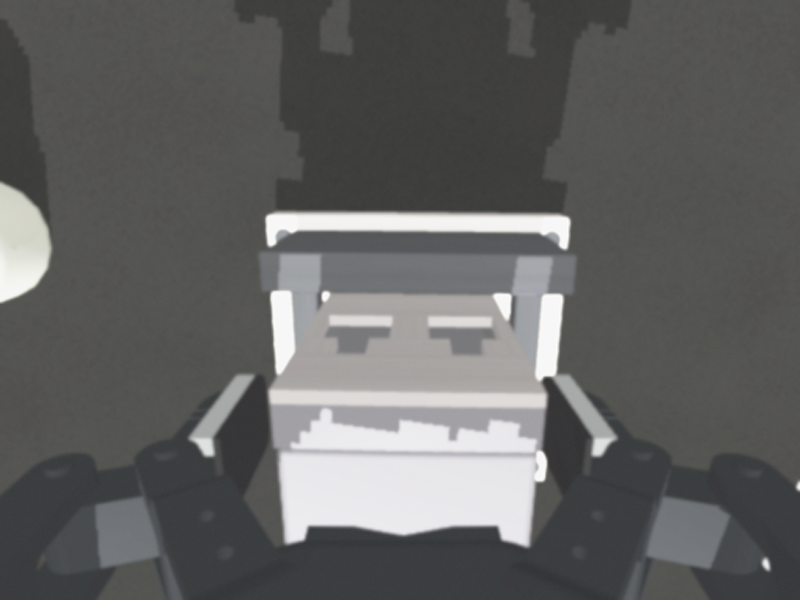

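Request:
arm_command(
  commands=[0,0.001,0,0,0,0,0,0,0,0,-0.005,0,0,0,-0.01,0,0,0,-0.01,0],
  jaw=1,
)

```text
clock: 14.0
position: [555.9, 220.8, 82.4]
ee_rot: [0.758, -0.653, 0.003, -0.013]
contact_force: [0.3, 0.2, 0.1]
gripper_width: 85.3
```

Request:
arm_command(
  commands=[0,0,-0.02,0,0,0,-0.025,0,0,0,-0.03,0,0,0,-0.03,0,0,0,-0.03,0],
)

```text
clock: 14.5
position: [551.3, 217.5, 224.1]
ee_rot: [0.758, -0.653, 0.003, -0.012]
contact_force: [0.2, 1.0, -0.3]
gripper_width: 85.2
```

Request:
arm_command(
  commands=[-0.02,0,-0.02,0,-0.02,0,0,0,-0.02,0,0,0,0,0,0,0,0,0,0,0],
)

```text
clock: 15.0
position: [543.7, 278.6, 259.7]
ee_rot: [0.757, -0.653, 0.005, -0.022]
contact_force: [-0.4, -1.6, -0.2]
gripper_width: 85.4
```

```bash
python3 - <<'E'
from h import *
import pickle
plan([555.7,220.5,220],-81.4,step=30)
pickle.dump(arm.camera_info('wrist'),open('w12.pkl','wb'))
im=arm.get_image('wrist')[...,::-1]
cv2.imwrite('pics/w12b.png',cv2.resize(im,(800,600),interpolation=cv2.INTER_CUBIC))
for n in('top','side'): cv2.imwrite(f'pics/{n}12.png',arm.get_image(n)[...,::-1])
E
```

```text
t 15.0 pos [543.7 278.6 259.7] yaw -81.51 tilt [ 0.0369  0.0261 -0.999 ] F [-0.4 -1.6 -0.2] w 85.4 rows 3
0.0197,-0.0011,0.0132,-0.04,
0.0197,-0.0011,0.0132,-0.04,
0.0197,-0.0011,0.0132,-0.04,
```

View pics/w12b.png

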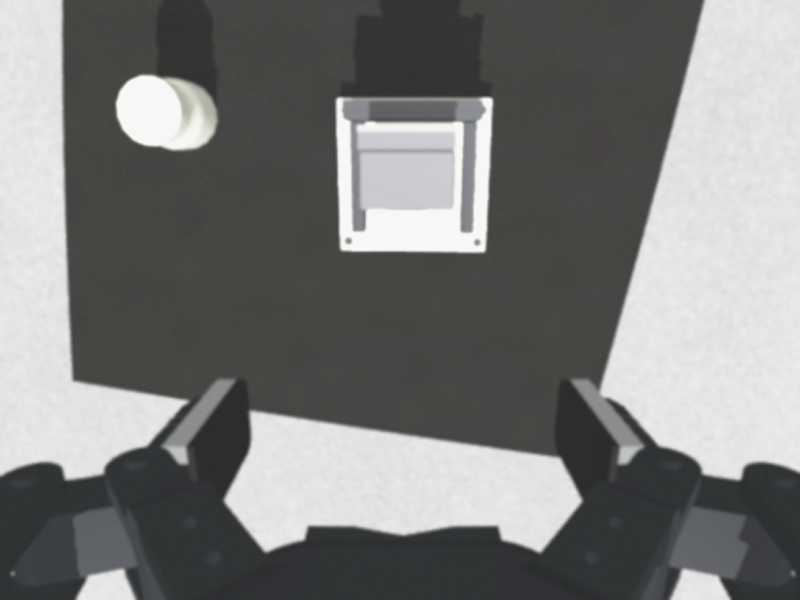

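View pics/side12.png

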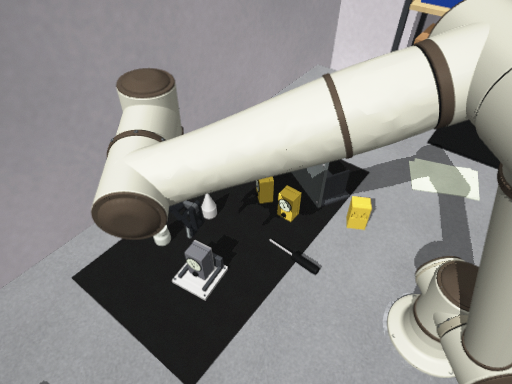

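View pics/top12.png

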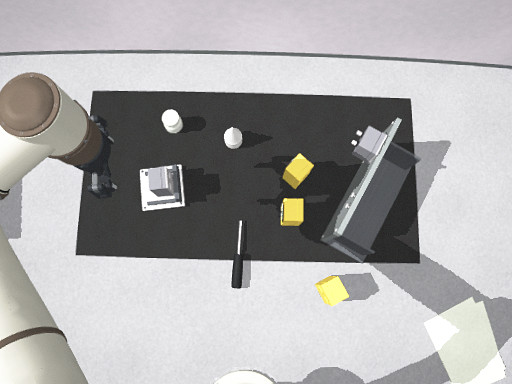

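```bash
python3 - <<'E' | grep -A30 NEW
from fitm import *
print('NEW')
C['wrist']=pickle.load(open('w12.pkl','rb'))
Lf={'bp':(55,55,12),'bm':(55,-55,12),'fm':(-55,-55,12),'fp':(-55,55,12)}
f=fit(Lf,{'wrist':[(k,cv(p,1.5625)) for k,p in dict(bp=(337,98),bm=(493,98),fm=(485,252),fp=(341,250)).items()]},[553,229,-1.42,0],20)
L={'ff':(-23,27,96),'bf':(23,27,96),'bn':(23,-27,96),'fn':(-23,-27,96)}
m=fit(L,{'wrist':[(k,cv(p,1.5625)) for k,p in dict(bf=(358,131),bn=(455,131),fn=(453,209),ff=(359,209)).items()]},[554,219,-1.42,12],20)
d=m[:2]-f[:2];c,s=np.cos(f[2]),np.sin(f[2]);print('meter in fixture',c*d[0]+s*d[1],-s*d[0]+c*d[1],np.degrees(m[2]-f[2]))
E
python3 - <<'E'
import cv2
a=cv2.imread('pics/top12.png')[155:220,130:200];b=cv2.imread('pics/side12.png')[235:305,160:240]
cv2.imwrite('pics/f12.png',cv2.hconcat([cv2.resize(a,(390,390),interpolation=2),cv2.resize(b,(390,390),interpolation=2)]))
E
```

```text
NEW
['wrist'] [552.6 230. ] -81.9 z 0.0 rms 0.3
['wrist'] [552.6 230. ] -81.9 z 0.0 rms 0.3
bp [461.1 241.2 900.9] [0.]
bm [  128.3  -200.5 -3448.7] [0.]
fm [558.  196.5 469.6] [0.]
fp [551.1 214.  376. ] [0.]
['wrist'] [556.1 222.1] -81.62 z 12.0 rms 1.55
['wrist'] [556.1 222.1] -81.62 z 12.0 rms 1.55
ff [552.8 214.7 354.2] [0.]
bf [546.8 208.7 408.8] [0.]
bn [555.  214.1 543. ] [0.]
fn [545.  212.6 362.1] [0.]
meter in fixture 8.30593673940322 2.308696621448534 0.2801154776628058
```

View pics/f12.png

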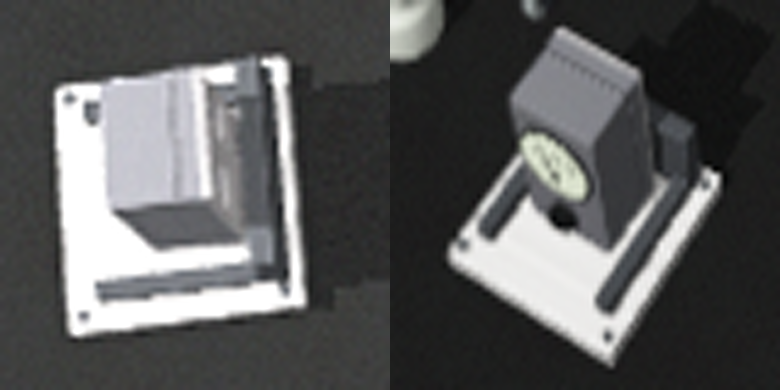

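```bash
python3 - <<'E'
from h import *
pickle=__import__('pickle')
im=arm.get_image('wrist')[...,::-1];pickle.dump(arm.camera_info('wrist'),open('w13.pkl','wb'))
cv2.imwrite('pics/w13.png',cv2.resize(im[55:170,205:325],(720,690),interpolation=cv2.INTER_CUBIC))
a=cv2.imread('pics/top12.png')[160:215,135:190];cv2.imwrite('pics/t13.png',cv2.resize(a,(660,660),interpolation=2))
a=cv2.imread('pics/side12.png')[235:305,165:235];cv2.imwrite('pics/s13.png',cv2.resize(a,(560,560),interpolation=2))
plan([555,220,220],-81)
E
```

```text
t 15.2 pos [543.9 277.9 258.8] yaw -81.59 tilt [ 0.0359  0.0253 -0.999 ] F [-0.1  0.6  0.1] w 85.3 rows 2
0.0294,-0.0013,0.0194,-0.30,
0.0294,-0.0011,0.0194,-0.30,
```

View pics/w13.png

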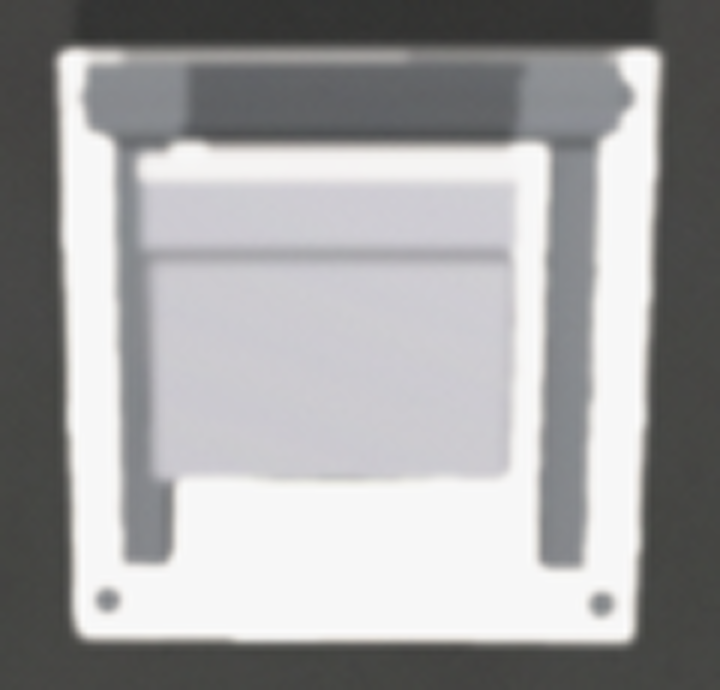

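View pics/t13.png

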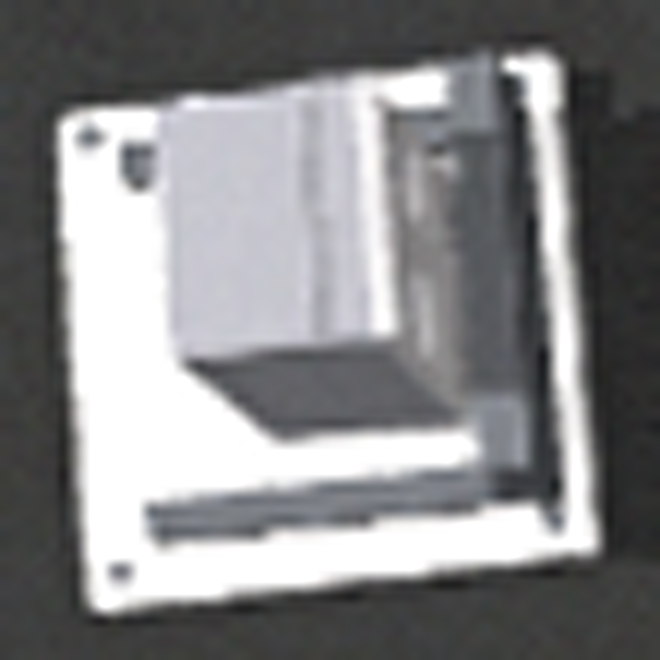

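View pics/s13.png

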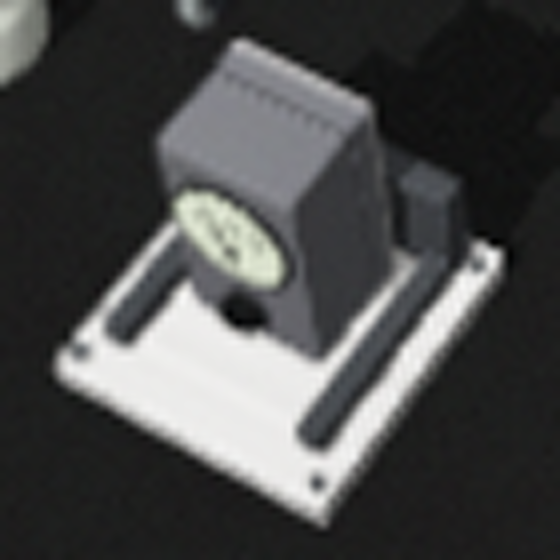

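```bash
python3 - <<'E' | grep -A40 NEW
from fitm import *
print('NEW')
C['wrist']=pickle.load(open('w13.pkl','rb'))
def go(): 
    W=lambda p:cv(p,6,(205,55));T=lambda p:cv(p,12,(135,160));S=lambda p:cv(p,8,(165,235))
    fo={'wrist':{k:W(p) for k,p in dict(bp=(58,48),bm=(660,50),fm=(635,642),fp=(77,640)).items()},
     'top':{k:T(p) for k,p in dict(fp=(62,115),bp=(558,55),bm=(600,550),fm=(92,612)).items()},
     'side':{k:S(p) for k,p in dict(fp=(58,365),fm=(323,522),bm=(503,258)).items()}}
    mo={'wrist':{k:W(p) for k,p in dict(bf=(138,152),bn=(518,152),fn=(510,477),ff=(150,477)).items()},
     'top':{k:T(p) for k,p in dict(ff=(163,108),fn=(178,352),bn=(402,335),bf=(382,95),fn0=(280,440),bn0=(475,418)).items()},
     'side':{k:S(p) for k,p in dict(bf=(240,40),bn=(378,108),fn=(292,205),ff=(158,140),fn0=(320,358)).items()}}
    Lf={'bp':(55,55,12),'bm':(55,-55,12),'fm':(-55,-55,12),'fp':(-55,55,12)}
    Lm={'ff':(-23,27,96),'bf':(23,27,96),'bn':(23,-27,96),'fn':(-23,-27,96),'fn0':(-23,-27,0),'bn0':(23,-27,0)}
    for names in (['wrist'],['top'],['side'],['wrist','top','side']):
        ff=lambda q:np.concatenate([proj(C[n],pts([*q,0],Lf[k]))[0]-uv for n in names for k,uv in fo[n].items()])
        f=least_squares(ff,[553,229,-1.42]).x
        def pm(q,l):
            return Ro.from_rotvec([q[4],q[5],0]).as_matrix()@(Ro.from_euler('z',q[2]).as_matrix()@np.array(l,float))+[q[0],q[1],q[3]]
        fm=lambda q:np.concatenate([proj(C[n],pm(q,Lm[k]))[0]-uv for n in names for k,uv in mo[n].items()]+[[(q[3]-12)/3,q[4]/.03,q[5]/.03]])
        r=least_squares(fm,[555,220,-1.42,12,0,0]);m=r.x
        d=m[:2]-f[:2];c,s=np.cos(f[2]),np.sin(f[2]);print(names,'in fixture x,y',round(c*d[0]+s*d[1],1),round(-s*d[0]+c*d[1],1),'yaw',np.degrees(m[2]-f[2]).round(2),'z',m[3].round(1),'tilt',m[4:].round(3),'rms',np.sqrt((r.fun**2).mean()).round(2))
go()
E
```

```text
NEW
['wrist'] in fixture x,y 10.5 2.0 yaw 0.26 z 10.5 tilt [-0.002  0.   ] rms 0.3
['top'] in fixture x,y 10.0 3.1 yaw -1.29 z 11.3 tilt [ 0.008 -0.016] rms 0.63
['side'] in fixture x,y 13.5 4.6 yaw 0.06 z 11.5 tilt [-0.005 -0.013] rms 0.42
['wrist', 'top', 'side'] in fixture x,y 10.6 3.8 yaw 0.08 z 11.2 tilt [ 0.001 -0.019] rms 0.73
```

```bash
python3 - <<'E'
from h import *
a=cv2.imread('pics/top0.png').astype(int)
b=arm.get_image('top')[...,::-1].astype(int)
for n,(x0,y0,x1,y1) in dict(terminal=(348,120,400,165),cone=(220,122,248,152),jar=(158,105,190,138),driver=(228,215,248,292)).items():
    d=np.abs(a-b)[y0:y1,x0:x1].max(2)
    sh=cv2.phaseCorrelate(a[y0:y1,x0:x1].mean(2),b[y0:y1,x0:x1].mean(2)) 
    print(n,'pixels changed >40:',(d>40).sum(),'shift',np.round(sh[0],2))
E
```

```text
terminal pixels changed >40: 62 shift [-0.04  0.48]
cone pixels changed >40: 0 shift [0.07 0.06]
jar pixels changed >40: 0 shift [0.08 0.03]
driver pixels changed >40: 0 shift [0.04 0.06]
```

```bash
python3 - <<'E'
from h import *
a=cv2.imread('pics/top0.png')[110:170,340:405];b=arm.get_image('top')[...,::-1][110:170,340:405]
cv2.imwrite('pics/term.png',cv2.hconcat([cv2.resize(a,(390,360)),cv2.resize(b,(390,360))]))
E
```

```text
(no output)
```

View pics/term.png

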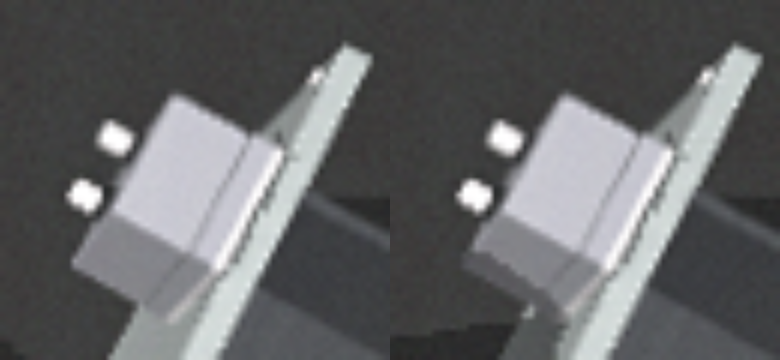

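The terminal has not moved: the posts and top corners sit at the same pixels, and only a shadow differs. Handing in.

```bash
python3 -c "
from h import *
print(arm.read_state()['clock'],arm.job_done())"
```

```text
the job is handed in; nothing more can be done
15.3 None
```

I lifted the grey meter about 16 mm on its studs, drew it off level, and stood it in the fixture bay with the dial facing the open side. I then opened the jaws, moved the arm clear and handed the job in at 15.3 s.

**Forces:** The highest reading I saw at the end of a move was about 5 N, roughly the weight of the meter.

**Position:** My last three-camera fit puts the meter at x ≈ 10.6 mm and y ≈ 3.8 mm in the fixture frame. Yaw is within about 0.1° of square, tilt is about 0.02 rad, and it stands on the floor. The back is therefore about 4 mm from the fence.

**Disagreements between views:**
- The single views range over x 10.0–13.5 mm, y 2.0–4.6 mm and yaw −1.3° to +0.3°, all within the limits.
- An earlier wrist-camera fit gave x ≈ 8.3 mm but matched poorly. I had misread a bright rear edge of the case, and I corrected that before the final fit.

**Other objects:** The cone, jar and screwdriver have not moved between the first and last top views. The terminal unit still hangs in its place. My automatic check flagged changed pixels there, but the enlarged before-and-after crop shows only a shadow.

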